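# Nest the bowl covers in the bento box and clip its lid on

### The job

Put the dry bowl covers away in the open bento box: stack them hollow side up, each cupped inside the next larger one, the largest standing flat near the middle of the box floor. When all the covers that are there are in, set the box's lid on and press both ends down until each clip snaps under its bead and the lid is fully home. Do not shift the cruet, the rice-ball mold or the chopsticks.

Things in the scene. Friction and masses are not known exactly. Their poses are not given: they have to be found in the camera images.
- cover134: wood bowl cover, hollow up on a 44 mm foot ring, 134 mm over the rim, 36 high, 110 g +-20%; may be absent. Origin under the foot's centre, z up. Rim: upright band 8 mm thick, 25 to 36 mm above origin, to pinch with one finger inside. Inside, a floor 14 mm above origin, flat to radius 24: a smaller cover's foot stands there, so its origin is 14 mm above this one's
- cover120: wood bowl cover, hollow up on a 44 mm foot ring, 120 mm over the rim, 36 high, 95 g +-20%; may be absent. Origin under the foot's centre, z up. Rim: upright band 8 mm thick, 25 to 36 mm above origin, to pinch with one finger inside. Inside, a floor 14 mm above origin, flat to radius 24: a smaller cover's foot stands there, so its origin is 14 mm above this one's
- cover106: wood bowl cover, hollow up on a 44 mm foot ring, 106 mm over the rim, 36 high, 80 g +-20%; may be absent. Origin under the foot's centre, z up. Rim: upright band 8 mm thick, 25 to 36 mm above origin, to pinch with one finger inside. Inside, a floor 14 mm above origin, flat to radius 24: a smaller cover's foot stands there, so its origin is 14 mm above this one's
- cover92: wood bowl cover, hollow up on a 44 mm foot ring, 92 mm over the rim, 36 high, 68 g +-20%; may be absent. Origin under the foot's centre, z up. Rim: upright band 8 mm thick, 25 to 36 mm above origin, to pinch with one finger inside. Inside, a floor 14 mm above origin, flat to radius 24: a smaller cover's foot stands there, so its origin is 14 mm above this one's
- cover78: wood bowl cover, hollow up on a 44 mm foot ring, 78 mm over the rim, 36 high, 56 g +-20%; may be absent. Origin under the foot's centre, z up. Rim: upright band 8 mm thick, 25 to 36 mm above origin, to pinch with one finger inside. Inside, a floor 14 mm above origin, flat to radius 24: a smaller cover's foot stands there, so its origin is 14 mm above this one's
- box: black lacquered bento box, open, loose, 0.75 kg, its two tiers nested in each other: outside 180 mm along its x, 204 along y, 90 high; walls 8, floor 6 mm thick (inside 164 x 188, 84 deep). Origin: centre of the underside, z up. Outside each end (y = +-102 mm) a bead 5 mm thick, 110 long, runs along x, 76.5 mm above the origin: the lid's clips catch under it
- lid: the box's black lid, 0.23 kg, 186 mm along x, 209 along y, same either way round, right way up on its clips. Origin: centre of the 5 mm plate's underside, z up (27 mm over the worktop at first). On top a grip ridge 18 mm across x, 80 along y, to 27 mm above origin. Below, a rim 8 mm deep enters the box with 2.5 mm play. Home, its y lies along the box's y, its origin 90 mm above the box's
- lid_end_l (a point): top of the lid's plate at its +y end, 95 mm from the middle: where to press. At each end (y = +-109 mm) hangs a springy clip 92 mm wide, its tip 27 mm below the lid's origin. Set on the box the lid rests on the beads, this point about 103 mm above the box's origin; pressing down here with some 8 to 14 N snaps the clip under its bead, this point then 95 mm above the box's origin
- lid_end_r (a point): the same at the lid's -y end
- cruet: glass sauce cruet with a steel cap, 62 mm in diameter, 112 mm high, a bystander. Origin under its centre
- mold: green silicone triangular rice-ball mold, about 95 mm across, 35 mm high, a bystander. Origin under its centre
- chopstick0: bamboo chopstick, 225 mm long, 7.5 mm thick, lying beside the other, a bystander. Origin under its middle
- chopstick1: the other chopstick, a bystander
Things that resemble listed ones, but are neither listed nor needed, are in the scene too. Leave any purple look-alike of the cover92 alone.

How it is judged:
By the outcome, as a careful person would: the job done as asked, in the order asked, and still so for the second after the job is handed in, with the robot touching nothing.
Of cover134, cover120, cover106, cover92, cover78 only 3 to 4 are there at a start; the rules pass over those that are not, and their reading is None.
At some moment in a run one of cover134, cover120, cover106, cover92, cover78, lid may be knocked a few centimetres aside while the robot is not near it.
Once in a run the grip may slacken for a moment while it holds something.
It also fails if it takes over 210 s, if anything falls off the work surface, if the arm or the gripper's body presses on something with over 40 N, if the wrist force passes 120 N, or if a joint passes its speed limit or range.

### The arm

A 7-joint arm with a two-finger parallel gripper is mounted at the origin on the work surface. World frame = base frame: x ahead of the robot, y to its left, z up, the work surface at z = 0. Lengths are in m, angles in rad, forces in N, time in s.
With the tool pointing down it reaches from about 0.425 to 1.025 m from the base axis. Payload 9.4 kg.
Tool frame: the origin (TCP) lies on the centre line of the jaws, within the pads' length; the fingertips stand env.finger_overhang ahead of it and the grasp point (between the pads) lies 3 mm ahead of it (env.finger_overhang is the distance from the TCP to the fingertips, in m); z points along the fingers, x is the direction in which the jaws open and shut, and the axes are right-handed (so a half turn about z gives the same grasp; the last joint's range is limited). The gripper opens to 85 mm and grips with 20 to 120 N. Pads are 22 mm wide; open, the fingers measure 114 mm over their backs; the gripper's body (76 mm by 85 mm) begins 54 mm behind the grasp point. The pads swing forward as they close: fully open they stand 13 mm farther back than shut.
Start: joints at [1.166, 0.599, -0.003, 1.599, 0.002, 0.943, -0.08], TCP at [0.233, -0.686, 0.227] pointing down, gripper open.
Joint ranges: [-2.57, 2.57], [-0.35, 1.97], [-1.29, 1.29], [0.11, 2.56], [-1.05, 4.19], [0.11, 1.86], [-2.63, 2.63]. Speed limits (rad/s): [2.22, 2.22, 3.01, 3.01, 3.14, 3.14, 3.14].

### API

Orientations are given as a rotation vector (axis times angle).
In Python, from plant import env gives the robot as it stands. The module is installed in compiled form; this text tells all that it offers.
- The arm moves only by the tool drive_tool, never from a script. Its argument "motion" is a list of rows, each an object of numbers: "tx", "ty", "tz": the shift along the tool's x, y, z in mm; "wx", "wy", "wz": the turn, a rotation vector about the tool's x, y, z in degrees. In form: [{"tx": .., "ty": .., "tz": .., "wx": .., "wy": .., "wz": ..}, ...]. A call has 1 to 12 rows; each row shifts and turns the commanded pose from where the row before left it, along the tool's axes as they then stand; what a row does not reach is not made up. A row lasts 1/8 s, in which the tool goes at most 62.5 mm and 10.7 degrees, less where a joint would pass 70% of its speed; a pose out of reach is approached as far as the arm can. A call is refused whole if a number of a shift passes 62.5 or a number of a turn 10.7, either way. A call with a gripper value outside its range is refused whole. "claw" is the closure in counts, from 0 (fully open) to 255 (shut), set as the call begins (left out, the last holds). The fingers move at their own pace and stop on an object; "force" is the grip in N (left out, the last holds). Time passes only in rows, so rows that do not move let the fingers close. It gives the time, the measured TCP pose, the force and the opening at its end, in the units of the state.
- env.read_state(): the state, without advancing time (a new reading comes with each control period).
- env.read_camera(name): name is "scene" or "side" or "wrist"; returns a dict with "image" (420x560x3 uint8, red, green, blue), "range_z" (420x560 float32, m along the optical axis (not along the pixel's ray), 0 where there is no reading), "intrinsics" (3x3 intrinsics, pixels), "dist" ([k1, k2, p1, p2, k3] as OpenCV has them; the pictures are not rectified), "R" (3x3) and "t" (3): a world point X has camera coordinates R X + t; the wrist camera has in their place "mount" (4x4, takes a point from camera to tool coordinates, whose origin is the TCP and whose axes are the tool frame's). Camera axes: x right, y down, z forward; pixel columns grow to the right and rows downward; lengths in m; the calibration is good to about 2 mm. A picture is of the moment at which its call begins: read the wrist's pose just before it.
- env.hand_in(): hands the job in, once; it reports no verdict.
Trained networks look in the newest picture that a camera, given by its name, has taken for a name from the list of things; names that differ only in an ending like _2 or _b are one class to them, and where a whole thing is asked for, a point or a joint stands for the part that bears it (a point fixed in the world has none). Each returns a list of dicts, best first, with "score" (0 to 1); they miss things now and then, are a little off and sometimes report something else, mostly with a low value. They report only what shows in the picture. A call takes as long as a camera call. They do not tell look-alikes from the thing itself.
- env.find_in(camera, thing): "position" ([column, row] in pixels, amid what is visible of it).
- env.silhouettes(camera, thing): "region" (420x560 bool, what is visible of it) and "position" ([column, row] in pixels, amid what is visible of it).
- env.place_of(camera, thing): "position" ([column, row] in pixels: a listed point, or the origin of a listed thing).
The state is a dict: "time_s": time; "q": joint angles; "qvel": joint speeds; "effort": joint torques, N m; "ee_pos": TCP position; "tcp_rot": TCP orientation; "ft_force": force on the tool from outside, world axes, zero at the start; "moment": the same for the moment, N m; "grip_width": finger opening in m.
Only numpy, scipy, OpenCV 4.12 (cv2) and the standard library are available. Lean on these libraries where they do the work, as an engineer would, in place of code of your own. Each camera call takes 0.05 s, during which the arm holds its last target. There are 200 camera calls.

## Working session

There is one attempt and no reset: what is moved stays moved. The work goes in short steps, Python scripts to look and compute and a tool call to move; the robot and the scene stay as the last step left them, time stands still between calls to the robot, and variables do not carry over. Pictures are saved under pics/ and viewed, about 12 in all and at most 16, crops included, and the job is handed in when it is done.

Besides the shell and the picture viewer there is one more tool, called as name([rows], argument=value, ...), one row to a line, values as JSON. drive_tool: Moves the arm, as the interface text tells. Its arguments: {"type":"object","properties":{"motion":{"type":"array","items":{"type":"object","properties":{"tx":{"type":"number"},"ty":{"type":"number"},"tz":{"type":"number"},"wx":{"type":"number"},"wy":{"type":"number"},"wz":{"type":"number"}}}},"claw":{"type":"number"},"force":{"type":"number"}},"required":["motion"]}

```bash
mkdir -p pics; cat > h.py <<'E'
import numpy as np, cv2
from scipy.spatial.transform import Rotation as Ro
from plant import env
def cam(name):
    s=env.read_state(); c=env.read_camera(name)
    if name=="wrist":
        M=np.eye(4); M[:3,:3]=Ro.from_rotvec(s["tcp_rot"]).as_matrix(); M[:3,3]=s["ee_pos"]
        W=M@np.array(c["mount"]); c["Rcw"]=W[:3,:3]; c["tcw"]=W[:3,3]
    else:
        c["Rcw"]=np.array(c["R"]).T; c["tcw"]=-c["Rcw"]@np.array(c["t"])
    return c
def rays(c,px):
    K=np.array(c["intrinsics"]);px=np.asarray(px,float).reshape(-1,1,2)
    u=cv2.undistortPoints(px,K,np.array(c["dist"],float))[:,0]
    return np.c_[u,np.ones(len(u))]
def cloud(c):
    h,w=c["range_z"].shape; g=np.stack(np.meshgrid(np.arange(w),np.arange(h)),-1)
    r=rays(c,g.reshape(-1,2))*c["range_z"].reshape(-1,1)
    P=(r@c["Rcw"].T+c["tcw"]).reshape(h,w,3); P[c["range_z"]==0]=np.nan
    return P
def onplane(c,px,z):
    d=rays(c,px)@c["Rcw"].T; return c["tcw"]+d*((z-c["tcw"][2])/d[:,2])[:,None]
def save(c,n,crop=None,f=1):
    im=c["image"][:,:,::-1]
    if crop: im=im[crop[1]:crop[3],crop[0]:crop[2]]
    cv2.imwrite("pics/"+n,cv2.resize(im,None,fx=f,fy=f,interpolation=cv2.INTER_CUBIC))
E
python3 - <<'E'
from h import *
print(env.read_state(),env.finger_overhang)
ims=[]
for n in("scene","side"):
    c=cam(n);save(c,n+"0.png",f=1.4);P=cloud(c);print(n,c["tcw"])
    np.savez("/tmp/"+n,P=P,im=c["image"])
    for t in["cover134","cover120","cover106","cover92","cover78","box","lid","cruet","mold","chopstick0"]:
        for d in env.place_of(n,t)[:3]:
            p=d["position"];q=P[min(419,int(p[1])),min(559,int(p[0]))]
            print(t,round(d["score"],2),np.round(p),np.round(q,3),np.round(onplane(c,[p],0)[0],3))
E
```

```text
{'time_s': 0.0, 'q': array([ 1.16629838,  0.60012615, -0.00256118,  1.60010614,  0.0018525 ,
        0.94287966, -0.07978168]), 'qvel': array([-0.00055213, -0.00225229,  0.00075406, -0.000569  ,  0.00100183,
        0.00014981,  0.00195824]), 'effort': array([ 4.48907067e-04, -7.76452804e+01,  1.56517021e+00, -2.58015400e+01,
        1.22217176e-02,  8.92596116e-03, -2.43387689e-05]), 'ee_pos': array([ 0.23325585, -0.68596984,  0.22662444]), 'tcp_rot': array([-2.55364628e+00,  1.82862029e+00,  2.08267815e-03]), 'ft_force': array([-0.24001619, -0.49968635,  0.02461653]), 'moment': array([-0.01675637, -0.02870891, -0.01879362]), 'grip_width': 0.08528350315817147} 0.022
scene [1.03584277 0.45775181 0.98605116]
cover134 0.98 [261. 167.] [ 0.44  -0.155  0.015] [ 0.431 -0.161 -0.   ]
cover134 0.97 [218. 151.] [ 0.479 -0.299  0.012] [ 0.472 -0.306 -0.   ]
cover134 0.97 [244. 108.] [ 0.3   -0.358  0.036] [ 0.274 -0.386  0.   ]
cover120 0.98 [261. 167.] [ 0.44  -0.155  0.015] [ 0.431 -0.161 -0.   ]
cover120 0.97 [218. 151.] [ 0.479 -0.299  0.012] [ 0.472 -0.306 -0.   ]
cover120 0.97 [244. 108
[... 2121 characters left out ...]
40. 184.] [ 0.421 -0.113  0.038] [ 0.429 -0.152 -0.   ]
cover78 0.73 [346. 149.] [ 0.461 -0.291  0.017] [ 0.463 -0.31   0.   ]
box 0.6 [262. 228.] [0.553 0.091 0.005] [0.553 0.086 0.   ]
box 0.58 [153. 281.] [0.712 0.344 0.007] [0.714 0.342 0.   ]
box 0.57 [288. 159.] [ 0.59  -0.158  0.031] [ 0.602 -0.193  0.   ]
lid 0.94 [230. 321.] [0.493 0.384 0.03 ] [0.502 0.367 0.   ]
lid 0.35 [172. 210.] [0.782 0.143 0.028] [0.798 0.122 0.   ]
mold 0.72 [172. 208.] [0.784 0.143 0.034] [0.804 0.116 0.   ]
mold 0.3 [221. 162.] [ 0.765 -0.085  0.02 ] [ 0.775 -0.105  0.   ]
chopstick0 0.82 [149. 276.] [0.728 0.34  0.008] [0.731 0.335 0.   ]
chopstick0 0.6 [153. 282.] [0.711 0.345 0.005] [0.713 0.344 0.   ]
```

View pics/scene0.png

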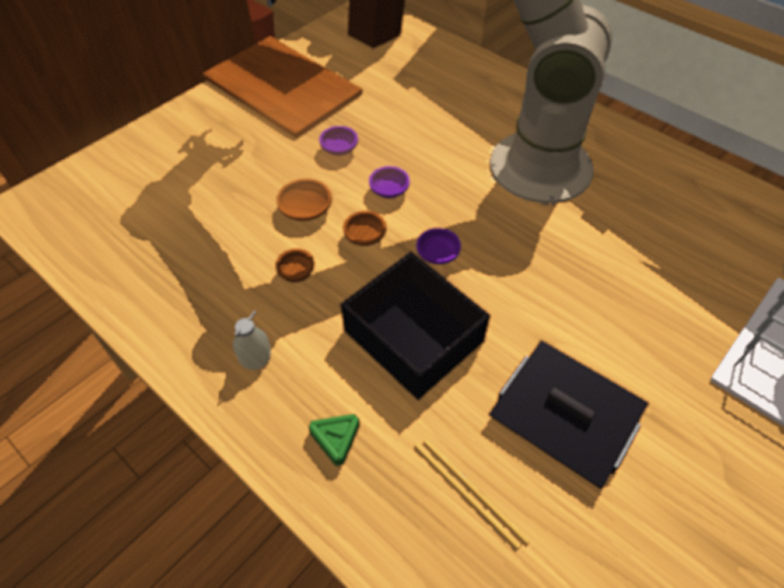

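View pics/side0.png

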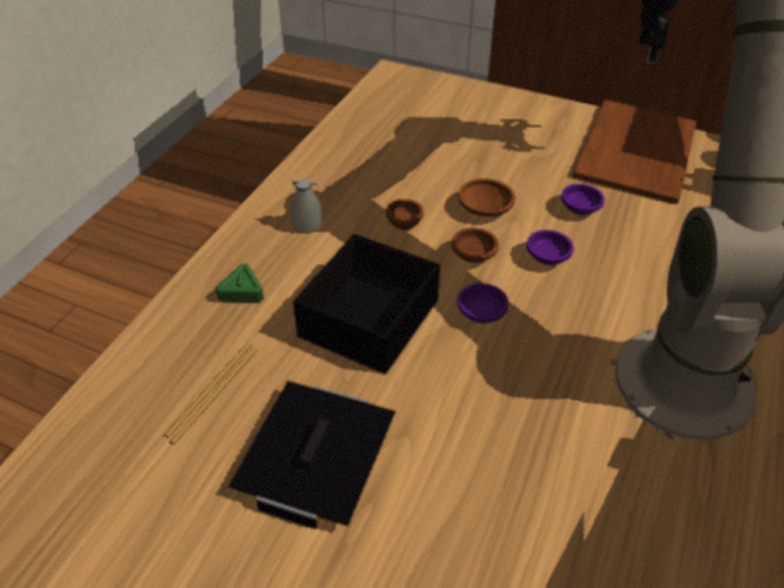

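Three wooden covers, at scene pixels (217,142), (260,163) and (210,189), and three purple look-alikes, at (242,100), (278,130) and (313,175), which I leave alone. Next I measure rim circles, box and lid from depth.

```bash
cat >> h.py <<'E'
from scipy.optimize import least_squares
def rimfit(P,c0,r=0.09,zlo=.028,zhi=.045,zb=0):
    q=P.reshape(-1,3); q=q[np.isfinite(q[:,0])]
    q=q[(np.hypot(*(q[:,:2]-c0).T)<r)&(q[:,2]>zb+zlo)&(q[:,2]<zb+zhi)]
    f=lambda v:np.clip(np.abs(np.hypot(q[:,0]-v[0],q[:,1]-v[1])-v[2])-.004,0,None)
    v=least_squares(f,[*q[:,:2].mean(0),.05],loss="soft_l1",f_scale=.002).x
    return v,len(q),np.median(q[:,2])
E
python3 - <<'E'
from h import *
for n in("scene","side"):
    P=np.load(f"/tmp/{n}.npz")["P"]
    print(n)
    for c0 in[(.44,-.155),(.47,-.30),(.59,-.17)]:
        v,k,z=rimfit(P,np.array(c0),.075); print(np.round(v,4),"rim dia",round(2*v[2]+.008,4),k,round(z,4))
    for nm,c0,zl,zh,R in[("boxrim",(.556,.08),.084,.1,.16),("lid",(.5,.386),.026,.04,.16),("ridge",(.5,.386),.046,.07,.12)]:
        q=P.reshape(-1,3);q=q[np.isfinite(q[:,0])]
        q=q[(np.hypot(*(q[:,:2]-c0).T)<R)&(q[:,2]>zl)&(q[:,2]<zh)]
        r=cv2.minAreaRect((q[:,:2]*1000).astype(np.float32)); print(nm,len(q),r,round(np.median(q[:,2]),4))
E
```

```text
scene
[ 0.4386 -0.1563  0.042 ] rim dia 0.092 281 0.0354
[ 0.466  -0.3112  0.0555] rim dia 0.1189 356 0.0352
[ 0.603  -0.1925  0.0348] rim dia 0.0777 263 0.0354
boxrim 985 ((555.8676147460938, 79.97761535644531), (206.20848083496094, 181.73805236816406), 85.2620849609375) 0.0887
lid 6230 ((503.8678894042969, 384.5194091796875), (187.91363525390625, 220.24803161621094), 4.411636829376221) 0.0324
ridge 285 ((504.7795715332031, 384.79315185546875), (20.08771514892578, 79.95838165283203), 2.200734853744507) 0.0536
side
[ 0.4359 -0.1548  0.0419] rim dia 0.0919 287 0.0336
[ 0.462  -0.31    0.0561] rim dia 0.1202 339 0.0342
[ 0.6004 -0.1911  0.0351] rim dia 0.0781 209 0.0338
boxrim 853 ((553.9113159179688, 83.39397430419922), (210.31637573242188, 182.59603881835938), 85.66950988769531) 0.0876
lid 7292 ((503.0229797363281, 385.3161315917969), (188.00733947753906, 223.98361206054688), 5.4857587814331055) 0.0315
ridge 300 ((501.319580078125, 384.3434143066406), (18.691110610961914, 81.86251831054688), 4.204234600067139) 0.0531
```

```bash
cat >> h.py <<'E'
def go(p=None,yaw=None):
    "moves needed: turn first (wx,wy,wz in tool axes), then shift in the turned frame"
    s=env.read_state(); R=Ro.from_rotvec(s["tcp_rot"]); y=np.arctan2(*R.as_matrix()[[1,0],0])
    T=np.radians(yaw) if yaw is not None else y
    Rt=Ro.from_matrix([[np.cos(T),np.sin(T),0],[np.sin(T),-np.cos(T),0],[0,0,-1]])
    w=(R.inv()*Rt).as_rotvec(degrees=True)
    out="t=%.1f pos %s yaw %.2f | w %s"%(s["time_s"],np.round(s["ee_pos"],4),np.degrees(y),np.round(w,2))
    if p is not None: out+=" | shift mm %s"%np.round(Rt.inv().apply(np.array(p)-s["ee_pos"])*1000,1)
    print(out,"| F",np.round(s["ft_force"],1),"g %.4f"%s["grip_width"])
E
python3 - <<'E'
from h import *
c=cam("wrist");print(np.round(c["mount"],4),c["intrinsics"])
go([.464,-.310,.25],-94.6)
E
```

```text
[[ 1.000e+00 -3.000e-04  9.000e-04 -1.400e-03]
 [ 0.000e+00  9.527e-01  3.041e-01 -7.780e-02]
 [-9.000e-04 -3.041e-01  9.527e-01 -1.455e-01]
 [ 0.000e+00  0.000e+00  0.000e+00  1.000e+00]] [[309.34754008   0.         277.92013277]
 [  0.         309.34754008 207.43476579]
 [  0.           0.           1.        ]]
t=1.1 pos [ 0.2334 -0.6864  0.2275] yaw -71.22 | w [1.000e-02 0.000e+00 2.338e+01] | shift mm [-393.7 -199.7  -22.5] | F [0.  0.1 0.3] g 0.0857
```

drive_tool([
  {"wz": 7.8},
  {"wz": 7.8},
  {"wz": 7.8},
  {"tx": -40,"ty": -20},
  {"tx": -50,"ty": -25},
  {"tx": -55,"ty": -28},
  {"tx": -55,"ty": -28},
  {"tx": -55,"ty": -28},
  {"tx": -55,"ty": -28},
  {"tx": -50,"ty": -25},
  {"tx": -33,"ty": -17},
  {},
], claw=165, force=40)

```text
invalid input
```

```bash
cat > look.py <<'E'
import sys
from h import *
c=cam("wrist");P=cloud(c)
n=sys.argv[1]; c0=np.array([float(sys.argv[2]),float(sys.argv[3])]); zb=float(sys.argv[4]); R=float(sys.argv[5])
v,k,z=rimfit(P,c0,R,.029,.043,zb); print("fit",np.round(v,4),"dia",round(2*v[2]+.008,4),k,round(z,4))
save(c,n,f=1.2); go()
E
python3 look.py w1.png .464 -.310 0 .075
```

```text
h.py:32: RuntimeWarning: Mean of empty slice.
  v=least_squares(f,[*q[:,:2].mean(0),.05],loss="soft_l1",f_scale=.002).x
  ret = um.true_divide(
Traceback (most recent call last):
  File "look.py", line 5, in <module>
    v,k,z=rimfit(P,c0,R,.029,.043,zb); print("fit",np.round(v,4),"dia",round(2*v[2]+.008,4),k,round(z,4))
          ~~~~~~^^^^^^^^^^^^^^^^^^^^^
  File "h.py", line 32, in rimfit
    v=least_squares(f,[*q[:,:2].mean(0),.05],loss="soft_l1",f_scale=.002).x
      ~~~~~~~~~~~~~^^^^^^^^^^^^^^^^^^^^^^^^^^^^^^^^^^^^^^^^^^^^^^^^^^^^^^
ValueError: Initial guess is outside of provided bounds
```

drive_tool([
  {"tx": 0,"ty": 0,"tz": 0,"wx": 0,"wy": 0,"wz": 7.8},
], claw=165, force=40)

```text
time_s: 1.32
ee_pos: [0.2332, -0.6864, 0.2275]
tcp_rot: [-2.421, 2.002, -0.0]
ft_force: [0.6, -0.2, 0.0]
grip_width: 0.0697
```

drive_tool([
  {"wz": 7.8,"tx": 0},
  {"wz": 7.8,"tx": 0},
  {"tx": -40,"ty": -20},
  {"tx": -50,"ty": -25},
  {"tx": -55,"ty": -28},
  {"tx": -55,"ty": -28},
  {"tx": -55,"ty": -28},
  {"tx": -55,"ty": -28},
  {"tx": -50,"ty": -25},
  {"tx": -33,"ty": -17},
  {"tx": 0},
])

```text
invalid input
```

```bash
python3 look.py w1.png .464 -.310 0 .075
```

```text
h.py:32: RuntimeWarning: Mean of empty slice.
  v=least_squares(f,[*q[:,:2].mean(0),.05],loss="soft_l1",f_scale=.002).x
  ret = um.true_divide(
Traceback (most recent call last):
  File "look.py", line 5, in <module>
    v,k,z=rimfit(P,c0,R,.029,.043,zb); print("fit",np.round(v,4),"dia",round(2*v[2]+.008,4),k,round(z,4))
          ~~~~~~^^^^^^^^^^^^^^^^^^^^^
  File "h.py", line 32, in rimfit
    v=least_squares(f,[*q[:,:2].mean(0),.05],loss="soft_l1",f_scale=.002).x
      ~~~~~~~~~~~~~^^^^^^^^^^^^^^^^^^^^^^^^^^^^^^^^^^^^^^^^^^^^^^^^^^^^^^
ValueError: Initial guess is outside of provided bounds
```

All six keys are required in every row.

drive_tool([
  {"tx": 0,"ty": 0,"tz": 0,"wx": 0,"wy": 0,"wz": 7.8},
  {"tx": 0,"ty": 0,"tz": 0,"wx": 0,"wy": 0,"wz": 7.8},
  {"tx": -40,"ty": -20,"tz": 0,"wx": 0,"wy": 0,"wz": 0},
  {"tx": -50,"ty": -25,"tz": 0,"wx": 0,"wy": 0,"wz": 0},
  {"tx": -55,"ty": -28,"tz": 0,"wx": 0,"wy": 0,"wz": 0},
  {"tx": -55,"ty": -28,"tz": 0,"wx": 0,"wy": 0,"wz": 0},
  {"tx": -55,"ty": -28,"tz": 0,"wx": 0,"wy": 0,"wz": 0},
  {"tx": -55,"ty": -28,"tz": 0,"wx": 0,"wy": 0,"wz": 0},
  {"tx": -50,"ty": -25,"tz": 0,"wx": 0,"wy": 0,"wz": 0},
  {"tx": -33,"ty": -17,"tz": 0,"wx": 0,"wy": 0,"wz": 0},
  {"tx": 0,"ty": 0,"tz": 0,"wx": 0,"wy": 0,"wz": 0},
])

```text
time_s: 2.75
ee_pos: [0.4655, -0.3075, 0.2276]
tcp_rot: [-2.138, 2.3, 0.0]
ft_force: [-0.9, -0.6, -0.2]
grip_width: 0.0301
```

```bash
python3 look.py w1.png .464 -.310 0 .075
```

```text
fit [ 0.4639 -0.3106  0.0558] dia 0.1196 2365 0.0348
t=2.8 pos [ 0.4642 -0.3096  0.2276] yaw -94.36 | w [-0.02 -0.    0.  ] | F [-0.1 -1.   0.7] g 0.0301
```

View pics/w1.png

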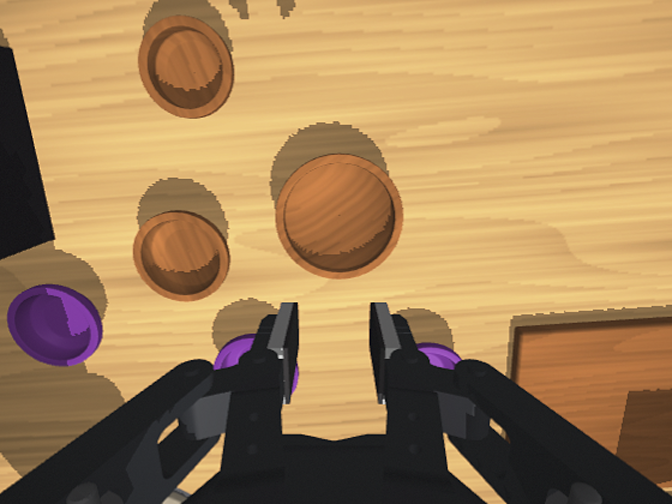

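cover120's rim fits a circle 119.6 mm across, centred (0.464, -0.3106), as expected for it. The crop also shows cover92 at (182,255), cover78 at (186,66), and the purple ones left and below. I'll take the 120 by its -y rim.

drive_tool([
  {"tx": 28,"ty": 0,"tz": 20,"wx": 0,"wy": 0,"wz": 0},
  {"tx": 29,"ty": 0,"tz": 40,"wx": 0,"wy": 0,"wz": 0},
  {"tx": 0,"ty": 0,"tz": 40,"wx": 0,"wy": 0,"wz": 0},
  {"tx": 0,"ty": 0,"tz": 30,"wx": 0,"wy": 0,"wz": 0},
  {"tx": 0,"ty": 0,"tz": 10,"wx": 0,"wy": 0,"wz": 0},
  {"tx": 0,"ty": 0,"tz": 0,"wx": 0,"wy": 0,"wz": 0},
  {"tx": 0,"ty": 0,"tz": 0,"wx": 0,"wy": 0,"wz": 0},
])

```text
time_s: 3.68
ee_pos: [0.4592, -0.3683, 0.0887]
tcp_rot: [-2.13, 2.309, -0.003]
ft_force: [-0.8, 0.3, 1.4]
grip_width: 0.0301
```

```bash
python3 - <<'E'
from h import *
go([.4596,-.3664,.0475],-94.4)
c=cam("wrist");save(c,"w2.png",f=1.2)
E
```

```text
t=3.7 pos [ 0.4592 -0.3683  0.0887] yaw -94.63 | w [-0.09 -0.06 -0.23] | shift mm [-1.9 -0.2 41.2] | F [-0.8  0.3  1.4] g 0.0301
```

View pics/w2.png

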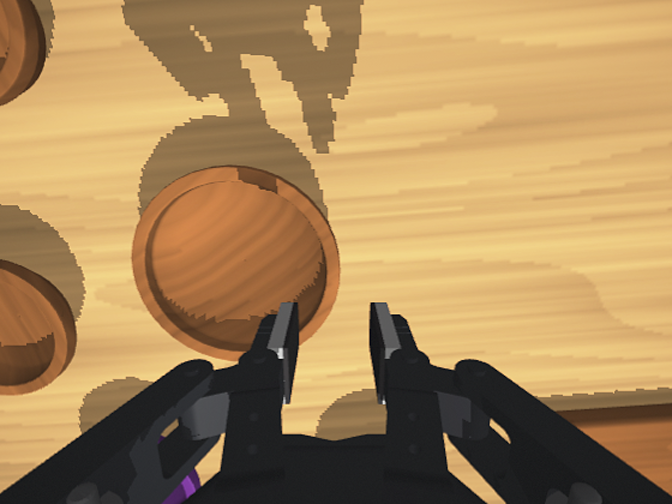

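drive_tool([
  {"tx": -2,"ty": 0,"tz": 20,"wx": 0,"wy": 0,"wz": 0},
  {"tx": 0,"ty": 0,"tz": 15,"wx": 0,"wy": 0,"wz": 0},
  {"tx": 0,"ty": 0,"tz": 6,"wx": 0,"wy": 0,"wz": 0},
  {"tx": 0,"ty": 0,"tz": 0,"wx": 0,"wy": 0,"wz": 0},
  {"tx": 0,"ty": 0,"tz": 0,"wx": 0,"wy": 0,"wz": 0},
  {"tx": 0,"ty": 0,"tz": 0,"wx": 0,"wy": 0,"wz": 0},
])

```text
time_s: 4.47
ee_pos: [0.4592, -0.3657, 0.0469]
tcp_rot: [-2.13, 2.309, -0.001]
ft_force: [-1.4, 1.0, 0.6]
grip_width: 0.0301
```

drive_tool([
  {"tx": 0,"ty": 0,"tz": 0,"wx": 0,"wy": 0,"wz": 0},
  {"tx": 0,"ty": 0,"tz": 0,"wx": 0,"wy": 0,"wz": 0},
  {"tx": 0,"ty": 0,"tz": 0,"wx": 0,"wy": 0,"wz": 0},
  {"tx": 0,"ty": 0,"tz": 0,"wx": 0,"wy": 0,"wz": 0},
], claw=255, force=40)

```text
time_s: 4.97
ee_pos: [0.459, -0.3655, 0.0465]
tcp_rot: [2.13, -2.309, -0.0]
ft_force: [0.8, 0.3, 0.6]
grip_width: -0.0
```

drive_tool([
  {"tx": 0,"ty": 0,"tz": -5,"wx": 0,"wy": 0,"wz": 0},
  {"tx": 0,"ty": 0,"tz": -15,"wx": 0,"wy": 0,"wz": 0},
  {"tx": 0,"ty": 0,"tz": -30,"wx": 0,"wy": 0,"wz": 0},
  {"tx": 0,"ty": 0,"tz": -30,"wx": 0,"wy": 0,"wz": 0},
  {"tx": 0,"ty": 0,"tz": -30,"wx": 0,"wy": 0,"wz": 0},
  {"tx": 0,"ty": 0,"tz": -20,"wx": 0,"wy": 0,"wz": 0},
  {"tx": 0,"ty": 0,"tz": 0,"wx": 0,"wy": 0,"wz": 0},
  {"tx": 0,"ty": 0,"tz": 0,"wx": 0,"wy": 0,"wz": 0},
])

```text
time_s: 5.98
ee_pos: [0.4587, -0.3653, 0.1764]
tcp_rot: [-2.13, 2.309, 0.0]
ft_force: [-0.0, 0.0, -0.1]
grip_width: -0.0
```

```bash
cat > held.py <<'E'
import sys
from h import *
# where the held cover is: rim fit in world about expected centre; rim top expected at tcp z - off
rr=float(sys.argv[1]); s=env.read_state(); c=cam("wrist");P=cloud(c)
X=Ro.from_rotvec(s["tcp_rot"]).as_matrix()[:,0]
e=s["ee_pos"]-X*(rr/1000-.004)
q=P.reshape(-1,3);q=q[np.isfinite(q[:,0])];d=np.hypot(*(q[:,:2]-e[:2]).T)
# rim region, not the fingers
q=q[(d<rr/1000+.012)&(d>rr/1000-.022)&((q-s["ee_pos"])@X<-.028)&(q[:,2]<e[2]+.0)&(q[:,2]>e[2]-.035)]
zt=np.percentile(q[:,2],90); q=q[q[:,2]>zt-.006]
f=lambda v:np.clip(np.abs(np.hypot(q[:,0]-v[0],q[:,1]-v[1])-rr/1000+.004)-.004,0,None)
v=least_squares(f,e[:2],loss="soft_l1",f_scale=.002).x
A=np.c_[q[:,:2]-e[:2],np.ones(len(q))]; pl=np.linalg.lstsq(A,q[:,2],rcond=None)[0]
print("centre",np.round(v,4),"minus expected",np.round(v-e[:2],4),"n",len(q),"rimtop below tcp",round(s["ee_pos"][2]-pl[2],4),"slope",np.round(pl[:2],3)); go()
if len(sys.argv)>2: save(c,sys.argv[2],f=1.2)
E
python3 held.py 60 w3.png
```

```text
Traceback (most recent call last):
  File "held.py", line 10, in <module>
    zt=np.percentile(q[:,2],90); q=q[q[:,2]>zt-.006]
IndexError: index -1 is out of bounds for axis 0 with size 0
```

```bash
python3 look.py w3.png .464 -.310 0 .09
```

```text
fit [ 0.4639 -0.3108  0.0558] dia 0.1195 3307 0.0348
t=6.1 pos [ 0.4586 -0.3652  0.1757] yaw -94.62 | w [0.07 0.04 0.  ] | F [ 0.3  0.8 -0.1] g -0.0005
```

View pics/w3.png

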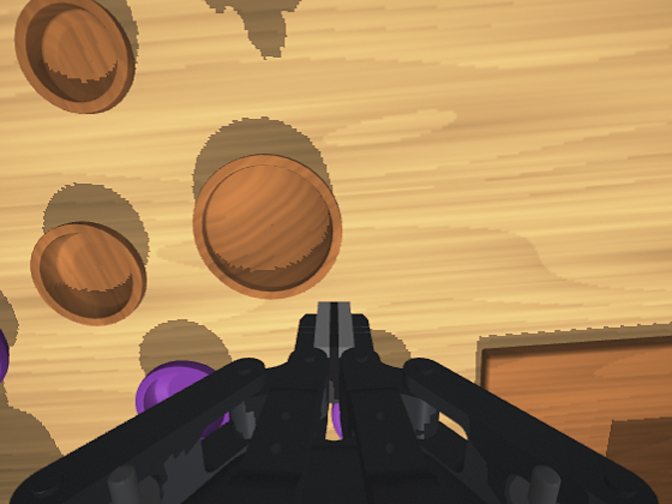

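```bash
python3 - <<'E'
from h import *
s=env.read_state();c=cam("wrist");P=cloud(c);R=Ro.from_rotvec(s["tcp_rot"]).as_matrix()
t=(P-s["ee_pos"])@R*1000
for r,cc in[(255,278),(258,273),(265,270),(280,270),(300,270),(320,270),(340,278)]: print(r,cc,np.round(t[r,cc],1),round(float(c["range_z"][r,cc]),4))
m=(np.abs(t[...,0])<12)&(np.abs(t[...,1])<16)&(t[...,2]<40)
print(m.sum(),np.round(np.percentile(t[m],[1,50,99],axis=0),1))
E
```

```text
255 278 [ -1.2 -10.1 -10.3] 0.1492
258 273 [ -3.5 -10.3 -13.8] 0.1458
265 270 [ -4.8 -10.7 -21.4] 0.1384
280 270 [ -4.5  -9.8 -32.7] 0.1279
300 270 [ -4.1 -11.  -48.5] 0.1125
320 270 [ -4.   -7.3 -54.9] 0.1075
340 278 [ -1.  170.2 140.3] 0.3475
9005 [[-11.6 -16.  -93.7]
 [ -0.5 -10.6 -60.4]
 [ 11.6   9.  -10. ]]
```

```bash
python3 - <<'E'
from h import *
s=env.read_state();R=Ro.from_rotvec(s["tcp_rot"]).as_matrix()
for n in("scene","side"):
    c=cam(n);P=cloud(c);t=(P-s["ee_pos"])@R*1000
    m=(np.hypot(t[...,0],t[...,1])<40)&(t[...,2]<60)
    z=np.sort(t[m][:,2]);print(n,m.sum(),np.round(z[-15:],1))
    def pr(p): return cv2.projectPoints(np.array([p]),cv2.Rodrigues(np.array(c["R"]))[0],np.array(c["t"]),np.array(c["intrinsics"]),np.array(c["dist"],float))[0].ravel()
    a=pr(s["ee_pos"]);b=pr(s["ee_pos"]+R[:,2]*.022);print(a,b)
    im=c["image"].copy()
    for p in(a,b): cv2.circle(im,tuple(np.int32(p)),1,(0,255,0),-1)
    x,y=np.int32(a);cr=im[max(0,y-50):y+40,max(0,x-60):x+60]
    cv2.imwrite("/tmp/"+n+".png",cv2.resize(cr,(480,360),interpolation=cv2.INTER_NEAREST)[:,:,::-1])
a=np.vstack([cv2.imread("/tmp/scene.png")[:300],cv2.imread("/tmp/side.png")[:300]]);cv2.imwrite("pics/tip.png",a)
E
```

```text
scene 1721 [-14.1 -13.8 -13.6 -13.  -12.9 -11.5 -11.5 -11.3 -10.7 -10.7  -9.7  -8.7
  -7.6  -7.4  -5.1]
[199.39507052  95.49087846] [200.56996845 101.591612  ]
side 1545 [-9.4 -9.1 -9.  -8.9 -8.6 -7.9 -7.5 -6.  -5.4 -4.7 -4.6 -4.2 -2.5 -2.5
 -2. ]
[358.83792394  89.133002  ] [358.04052015  95.77138565]
```

View pics/tip.png

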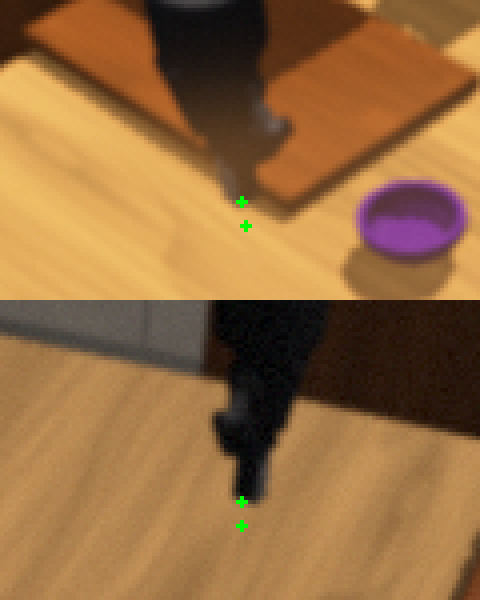

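All three cameras put the fingertips about 8 mm behind the reported TCP, not 22 mm ahead. That explains the miss, so I'll go about 30 mm deeper and watch the force.

drive_tool([
  {"tx": 1,"ty": 0,"tz": 20,"wx": 0,"wy": 0,"wz": 0},
  {"tx": 0,"ty": 0,"tz": 40,"wx": 0,"wy": 0,"wz": 0},
  {"tx": 0,"ty": 0,"tz": 40,"wx": 0,"wy": 0,"wz": 0},
  {"tx": 0,"ty": 0,"tz": 25,"wx": 0,"wy": 0,"wz": 0},
  {"tx": 0,"ty": 0,"tz": 10,"wx": 0,"wy": 0,"wz": 0},
  {"tx": 0,"ty": 0,"tz": 4,"wx": 0,"wy": 0,"wz": 0},
  {"tx": 0,"ty": 0,"tz": 0,"wx": 0,"wy": 0,"wz": 0},
  {"tx": 0,"ty": 0,"tz": 0,"wx": 0,"wy": 0,"wz": 0},
], claw=165)

```text
time_s: 7.22
ee_pos: [0.4593, -0.3669, 0.0384]
tcp_rot: [-2.13, 2.309, -0.002]
ft_force: [0.0, 0.2, -0.3]
grip_width: 0.0303
```

drive_tool([
  {"tx": 0,"ty": 0,"tz": 6,"wx": 0,"wy": 0,"wz": 0},
  {"tx": 0,"ty": 0,"tz": 6,"wx": 0,"wy": 0,"wz": 0},
  {"tx": 0,"ty": 0,"tz": 6,"wx": 0,"wy": 0,"wz": 0},
  {"tx": 0,"ty": 0,"tz": 0,"wx": 0,"wy": 0,"wz": 0},
  {"tx": 0,"ty": 0,"tz": 0,"wx": 0,"wy": 0,"wz": 0},
])

```text
time_s: 7.85
ee_pos: [0.4588, -0.3665, 0.0194]
tcp_rot: [2.13, -2.309, -0.0]
ft_force: [-0.1, 1.0, 0.4]
grip_width: 0.0303
```

drive_tool([
  {"tx": 0,"ty": 0,"tz": 0,"wx": 0,"wy": 0,"wz": 0},
  {"tx": 0,"ty": 0,"tz": 0,"wx": 0,"wy": 0,"wz": 0},
  {"tx": 0,"ty": 0,"tz": 0,"wx": 0,"wy": 0,"wz": 0},
  {"tx": 0,"ty": 0,"tz": 0,"wx": 0,"wy": 0,"wz": 0},
], claw=255, force=40)

```text
time_s: 8.35
ee_pos: [0.4585, -0.3666, 0.0203]
tcp_rot: [2.13, -2.309, -0.0]
ft_force: [-2.2, 0.6, 9.2]
grip_width: 0.0086
```

drive_tool([
  {"tx": 0,"ty": 0,"tz": -5,"wx": 0,"wy": 0,"wz": 0},
  {"tx": 0,"ty": 0,"tz": -15,"wx": 0,"wy": 0,"wz": 0},
  {"tx": 0,"ty": 0,"tz": -30,"wx": 0,"wy": 0,"wz": 0},
  {"tx": 0,"ty": 0,"tz": -40,"wx": 0,"wy": 0,"wz": 0},
  {"tx": 0,"ty": 0,"tz": -40,"wx": 0,"wy": 0,"wz": 0},
  {"tx": 0,"ty": 0,"tz": -20,"wx": 0,"wy": 0,"wz": 0},
  {"tx": 0,"ty": 0,"tz": 0,"wx": 0,"wy": 0,"wz": 0},
  {"tx": 0,"ty": 0,"tz": 0,"wx": 0,"wy": 0,"wz": 0},
])

```text
time_s: 9.35
ee_pos: [0.4585, -0.3662, 0.169]
tcp_rot: [2.13, -2.309, -0.001]
ft_force: [-0.0, 0.3, -0.7]
grip_width: 0.0079
```

```bash
sed -i 's/(q\[:,2\]<e\[2\]+.0)&(q\[:,2\]>e\[2\]-.035)/(q[:,2]<e[2]+.032)\&(q[:,2]>e[2]-.01)/' held.py; python3 held.py 60 w4.png
```

```text
centre [ 0.4666 -0.3102] minus expected [0.0035 0.0002] n 7348 rimtop below tcp -0.0102 slope [-0.023 -0.03 ]
t=9.4 pos [ 0.4584 -0.3661  0.1686] yaw -94.62 | w [0.08 0.04 0.  ] | F [ 0.3 -0.2 -1.8] g 0.0076
```

View pics/w4.png

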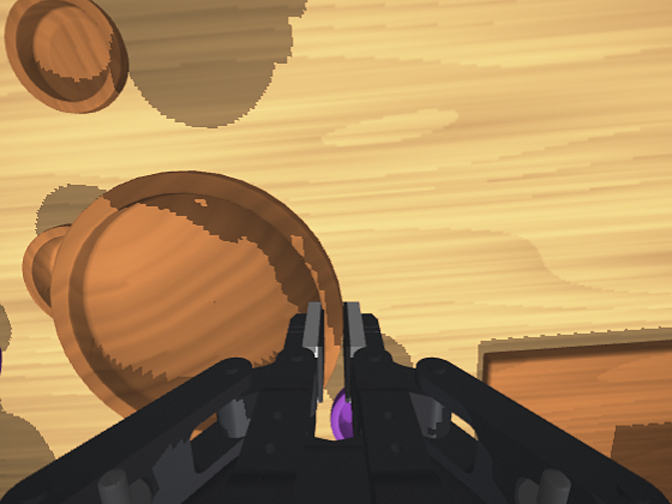

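```bash
cat > rim.py <<'E'
import sys
from h import *
# ring points of the held cover in tool axes, top surface by sector
rr=float(sys.argv[1]); s=env.read_state(); c=cam("wrist");P=cloud(c);R=Ro.from_rotvec(s["tcp_rot"]).as_matrix()
t=((P-s["ee_pos"])@R*1000).reshape(-1,3);t=t[np.isfinite(t[:,0])]
t=t[(t[:,0]<-20)&(t[:,2]<20)&(t[:,2]>-45)]
cx,cy=-(rr-4),0.
for i in range(4):
    d=np.hypot(t[:,0]-cx,t[:,1]-cy);a=np.degrees(np.arctan2(t[:,1]-cy,t[:,0]-cx))
    k=t[(abs(d-rr+4)<5)&(abs(a)>(60))|((abs(d-rr+4)<5)&(a<-40))]
    A=np.c_[k[:,0]-cx,k[:,1]-cy,np.ones(len(k))]
    w=np.ones(len(k),bool)
    for _ in range(6):
        pl=np.linalg.lstsq(A[w],k[w,2],rcond=None)[0]; r=k[:,2]-A@pl; w=(r<1.0)&(r>-2.5)
    q=k[w]; f=lambda v:np.clip(np.abs(np.hypot(q[:,0]-v[0],q[:,1]-v[1])-rr+4)-4,0,None)
    cx,cy=least_squares(f,[cx,cy],loss="soft_l1",f_scale=1).x
print("centre tool mm %.1f %.1f (nominal %.1f 0) rim top tool z %.1f tilt deg %s n %d; at grip %.1f"%(cx,cy,-(rr-4),pl[2],np.round(np.degrees(pl[:2]),1),w.sum(),pl[2]-pl[0]*cx)); go()
E
python3 rim.py 60
```

```text
centre tool mm -56.7 -3.5 (nominal -56.0 0) rim top tool z -11.8 tilt deg [-2.6 -2.5] n 5675; at grip -14.4
t=9.4 pos [ 0.4584 -0.3661  0.1684] yaw -94.61 | w [0.1  0.05 0.  ] | F [-1.1 -0.  -1.3] g 0.0075
```

```bash
python3 - <<'E'
from h import *
s=env.read_state();c=cam("wrist");P=cloud(c);R=Ro.from_rotvec(s["tcp_rot"]).as_matrix()
t=((P-s["ee_pos"])@R*1000).reshape(-1,3);t=t[np.isfinite(t[:,0])]
t=t[(abs(t[:,1])<25)&(t[:,2]<0)&(t[:,0]>0)]
for x in range(0,80,5):
    k=t[(t[:,0]>=x)&(t[:,0]<x+5)]
    if len(k): print(x,len(k),round(np.percentile(k[:,2],98),1))
go([.548,.0247,.168],-94.6)
E
```

```text
0 2226 -8.8
5 3162 -14.1
10 2768 -14.8
15 1304 -24.4
20 1253 -46.6
25 1540 -49.4
30 1931 -51.9
35 3115 -56.1
40 2451 -64.3
45 1622 -70.3
50 1285 -76.9
55 666 -82.7
60 107 -88.2
t=9.5 pos [ 0.4584 -0.3662  0.1684] yaw -94.62 | w [ 0.1   0.05 -0.02] | shift mm [-396.8  -58.     0.4] | F [-0.2 -1.  -1.3] g 0.0073
```

drive_tool([
  {"tx": -20,"ty": -3,"tz": 0,"wx": 0,"wy": 0,"wz": 0},
  {"tx": -40,"ty": -6,"tz": 0,"wx": 0,"wy": 0,"wz": 0},
  {"tx": -45,"ty": -7,"tz": 0,"wx": 0,"wy": 0,"wz": 0},
  {"tx": -45,"ty": -7,"tz": 0,"wx": 0,"wy": 0,"wz": 0},
  {"tx": -45,"ty": -7,"tz": 0,"wx": 0,"wy": 0,"wz": 0},
  {"tx": -45,"ty": -7,"tz": 0,"wx": 0,"wy": 0,"wz": 0},
  {"tx": -45,"ty": -7,"tz": 0,"wx": 0,"wy": 0,"wz": 0},
  {"tx": -45,"ty": -6,"tz": 0,"wx": 0,"wy": 0,"wz": 0},
  {"tx": -40,"ty": -5,"tz": 0,"wx": 0,"wy": 0,"wz": 0},
  {"tx": -33,"ty": -3,"tz": 0,"wx": 0,"wy": 0,"wz": 0},
  {"tx": 0,"ty": 0,"tz": 0,"wx": 0,"wy": 0,"wz": 0},
  {"tx": 0,"ty": 0,"tz": 0,"wx": 0,"wy": 0,"wz": 0},
])

```text
time_s: 11.0
ee_pos: [0.5484, 0.0309, 0.1691]
tcp_rot: [2.13, -2.307, -0.001]
ft_force: [-0.6, 0.2, -0.4]
grip_width: 0.0077
```

```bash
python3 rim.py 60; python3 - <<'E'
from h import *
c=cam("wrist");P=cloud(c);save(c,"w5.png",f=1.2)
q=P.reshape(-1,3);q=q[np.isfinite(q[:,0])];q=q[(np.hypot(*(q[:,:2]-[.555,.081]).T)<.16)&(q[:,2]>.082)&(q[:,2]<.096)]
print(len(q),np.median(q[:,2]),cv2.minAreaRect((q[:,:2]*1000).astype(np.float32)))
go([.5485,.0307,.168],-94.6)
E
```

```text
centre tool mm -56.7 -3.4 (nominal -56.0 0) rim top tool z -11.8 tilt deg [-2.6 -2.5] n 5675; at grip -14.4
t=11.1 pos [0.5485 0.0302 0.1692] yaw -94.64 | w [ 0.05 -0.03 -0.  ] | F [-0.7  0.4 -0.7] g 0.0076
7105 0.08754742581240457 ((554.75732421875, 82.28543090820312), (203.65196228027344, 179.29367065429688), 85.279052734375)
t=11.1 pos [0.5487 0.0298 0.1693] yaw -94.68 | w [ 0.03 -0.03 -0.08] | shift mm [-0.9  0.2  1.3] | F [-0.4  0.  -0.6] g 0.0075
```

View pics/w5.png

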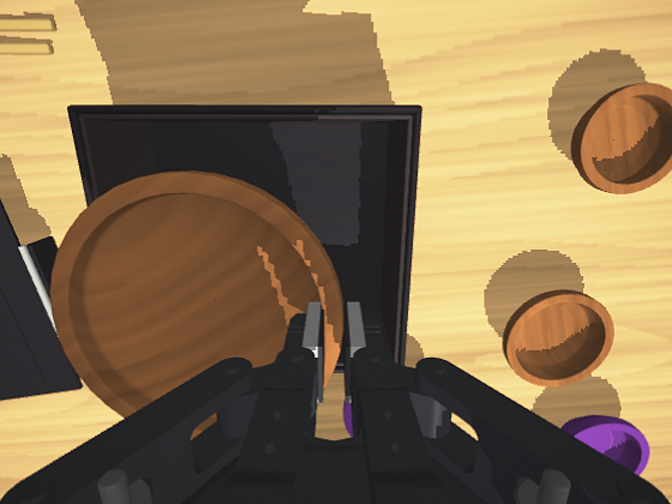

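drive_tool([
  {"tx": -3,"ty": 0,"tz": 15,"wx": 0,"wy": 0,"wz": 0},
  {"tx": 0,"ty": 0,"tz": 30,"wx": 0,"wy": 0,"wz": 0},
  {"tx": 0,"ty": 0,"tz": 30,"wx": 0,"wy": 0,"wz": 0},
  {"tx": 0,"ty": 0,"tz": 30,"wx": 0,"wy": 0,"wz": 0},
  {"tx": 0,"ty": 0,"tz": 20,"wx": 0,"wy": 0,"wz": 0},
  {"tx": 0,"ty": 0,"tz": 10,"wx": 0,"wy": 0,"wz": 0},
  {"tx": 0,"ty": 0,"tz": 2,"wx": 0,"wy": 0,"wz": 0},
  {"tx": 0,"ty": 0,"tz": 0,"wx": 0,"wy": 0,"wz": 0},
  {"tx": 0,"ty": 0,"tz": 0,"wx": 0,"wy": 0,"wz": 0},
])

```text
time_s: 12.22
ee_pos: [0.5498, 0.0335, 0.0332]
tcp_rot: [-2.129, 2.308, -0.001]
ft_force: [-0.0, -0.3, -1.5]
grip_width: 0.0081
```

drive_tool([
  {"tx": 0,"ty": 0,"tz": 2,"wx": 0,"wy": 0,"wz": 0},
  {"tx": 0,"ty": 0,"tz": 1,"wx": 0,"wy": 0,"wz": 0},
  {"tx": 0,"ty": 0,"tz": 0,"wx": 0,"wy": 0,"wz": 0},
  {"tx": 0,"ty": 0,"tz": 0,"wx": 0,"wy": 0,"wz": 0},
])

```text
time_s: 12.72
ee_pos: [0.5495, 0.0334, 0.0296]
tcp_rot: [-2.13, 2.309, -0.0]
ft_force: [0.2, -1.0, 0.6]
grip_width: 0.008
```

Near contact; 3 mm more, then I open to 30 mm.

drive_tool([
  {"tx": 0,"ty": 0,"tz": 1.5,"wx": 0,"wy": 0,"wz": 0},
  {"tx": 0,"ty": 0,"tz": 1.5,"wx": 0,"wy": 0,"wz": 0},
  {"tx": 0,"ty": 0,"tz": 0,"wx": 0,"wy": 0,"wz": 0},
  {"tx": 0,"ty": 0,"tz": 0,"wx": 0,"wy": 0,"wz": 0},
])

```text
time_s: 13.22
ee_pos: [0.549, 0.0327, 0.0268]
tcp_rot: [2.129, -2.309, 0.0]
ft_force: [-2.7, -3.2, 8.0]
grip_width: 0.0076
```

drive_tool([
  {"tx": 0,"ty": 0,"tz": 0,"wx": 0,"wy": 0,"wz": 0},
  {"tx": 0,"ty": 0,"tz": 0,"wx": 0,"wy": 0,"wz": 0},
  {"tx": 0,"ty": 0,"tz": 0,"wx": 0,"wy": 0,"wz": 0},
  {"tx": 0,"ty": 0,"tz": 0,"wx": 0,"wy": 0,"wz": 0},
  {"tx": 0,"ty": 0,"tz": -15,"wx": 0,"wy": 0,"wz": 0},
  {"tx": 0,"ty": 0,"tz": -30,"wx": 0,"wy": 0,"wz": 0},
  {"tx": 0,"ty": 0,"tz": -40,"wx": 0,"wy": 0,"wz": 0},
  {"tx": 0,"ty": 0,"tz": -40,"wx": 0,"wy": 0,"wz": 0},
  {"tx": 0,"ty": 0,"tz": -40,"wx": 0,"wy": 0,"wz": 0},
  {"tx": 0,"ty": 0,"tz": -30,"wx": 0,"wy": 0,"wz": 0},
  {"tx": 0,"ty": 0,"tz": 0,"wx": 0,"wy": 0,"wz": 0},
  {"tx": 0,"ty": 0,"tz": 0,"wx": 0,"wy": 0,"wz": 0},
], claw=165)

```text
time_s: 14.72
ee_pos: [0.5489, 0.0333, 0.2214]
tcp_rot: [2.13, -2.309, -0.0]
ft_force: [-0.4, -0.2, -0.2]
grip_width: 0.03
```

```bash
cat > stat.py <<'E'
from h import *
c=cam("scene");P=cloud(c);save(c,"stat.png",f=1.4)
for nm,c0,zb,r in[("cov92",(.437,-.1555),0,.06),("cov78",(.602,-.192),0,.06)]:
    try:
        v,k,z=rimfit(P,np.array(c0),r); print(nm,np.round(v,4),"dia",round(2*v[2]+.008,4),k,round(z,4))
    except Exception as e: print(nm,e)
q=P.reshape(-1,3);q=q[np.isfinite(q[:,0])];q=q[(np.hypot(*(q[:,:2]-[.503,.385]).T)<.2)&(q[:,2]>.02)&(q[:,2]<.04)]
print("lid",cv2.minAreaRect((q[:,:2]*1000).astype(np.float32)))
E
python3 look.py w6.png .558 .087 .006 .075; python3 stat.py
```

```text
fit [0.556  0.0864 0.0558] dia 0.1195 2596 0.0408
t=14.8 pos [0.5487 0.0333 0.2209] yaw -94.63 | w [ 0.07 -0.02 -0.  ] | F [ 0.7 -0.1 -0.3] g 0.0303
cov92 [ 0.4393 -0.1564  0.0419] dia 0.0919 232 0.0354
cov78 [ 0.6029 -0.1928  0.0348] dia 0.0777 257 0.0355
lid ((484.3341369628906, 364.25018310546875), (190.25070190429688, 221.31442260742188), 4.650801181793213)
```

View pics/w6.png

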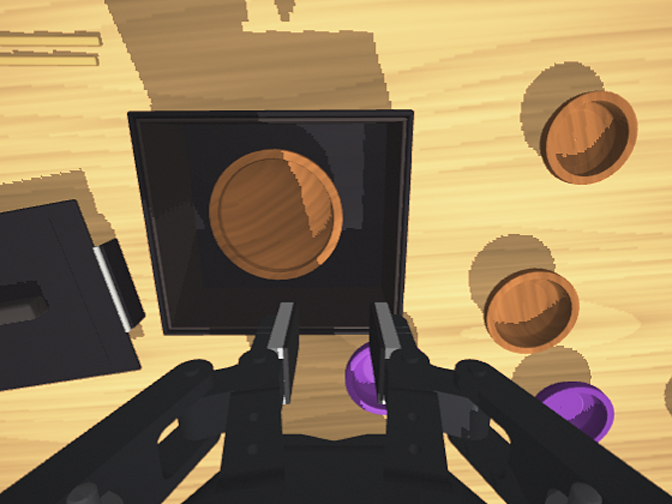

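cover120 sits flat at (0.556, 0.0864), dia 119.5 mm, near the box middle. The lid has been knocked about 2 cm towards (0.484, 0.364), and I'll re-measure it later. Next is cover92.

```bash
python3 -c "
from h import *
go([.438,-.156,.2276],-94.6)"
```

```text
t=14.8 pos [0.5487 0.0333 0.2206] yaw -94.63 | w [ 0.1  -0.03 -0.03] | shift mm [197.6  95.2  -7. ] | F [ 0.2 -0.5 -0.5] g 0.0303
```

drive_tool([
  {"tx": 25,"ty": 12,"tz": -7,"wx": 0,"wy": 0,"wz": 0},
  {"tx": 40,"ty": 19,"tz": 0,"wx": 0,"wy": 0,"wz": 0},
  {"tx": 45,"ty": 22,"tz": 0,"wx": 0,"wy": 0,"wz": 0},
  {"tx": 45,"ty": 22,"tz": 0,"wx": 0,"wy": 0,"wz": 0},
  {"tx": 42,"ty": 20,"tz": 0,"wx": 0,"wy": 0,"wz": 0},
  {"tx": 0,"ty": 0,"tz": 0,"wx": 0,"wy": 0,"wz": 0},
  {"tx": 0,"ty": 0,"tz": 0,"wx": 0,"wy": 0,"wz": 0},
])

```text
time_s: 15.7
ee_pos: [0.4389, -0.1548, 0.228]
tcp_rot: [2.13, -2.309, -0.001]
ft_force: [-0.0, 1.4, 0.0]
grip_width: 0.0296
```

```bash
python3 look.py w7.png .438 -.156 0 .06; python3 - <<'E'
from h import *
c=cam("wrist");P=cloud(c);v,_,_=rimfit(P,np.array([.438,-.156]),.06,.029,.043)
X=np.array([np.cos(np.radians(-94.6)),np.sin(np.radians(-94.6))]);p=v[:2]+.042*X;print(p)
go([*p,.0195],-94.6)
E
```

```text
fit [ 0.4369 -0.155   0.0418] dia 0.0916 1745 0.0348
t=15.8 pos [ 0.4393 -0.1544  0.228 ] yaw -94.55 | w [0.04 0.02 0.  ] | F [ 0.7 -0.1  0.9] g 0.0301
[ 0.43355533 -0.19686371]
t=15.8 pos [ 0.4394 -0.1541  0.2281] yaw -94.52 | w [0.03 0.02 0.08] | shift mm [ 43.1   2.4 208.6] | F [ 0.8 -1.  -0.3] g 0.0303
```

drive_tool([
  {"tx": 20,"ty": 1,"tz": 20,"wx": 0,"wy": 0,"wz": 0},
  {"tx": 23,"ty": 1.5,"tz": 40,"wx": 0,"wy": 0,"wz": 0},
  {"tx": 0,"ty": 0,"tz": 40,"wx": 0,"wy": 0,"wz": 0},
  {"tx": 0,"ty": 0,"tz": 40,"wx": 0,"wy": 0,"wz": 0},
  {"tx": 0,"ty": 0,"tz": 25,"wx": 0,"wy": 0,"wz": 0},
  {"tx": 0,"ty": 0,"tz": 15,"wx": 0,"wy": 0,"wz": 0},
  {"tx": 0,"ty": 0,"tz": 0,"wx": 0,"wy": 0,"wz": 0},
  {"tx": 0,"ty": 0,"tz": 0,"wx": 0,"wy": 0,"wz": 0},
])

```text
time_s: 16.8
ee_pos: [0.4334, -0.1978, 0.0491]
tcp_rot: [-2.13, 2.308, -0.001]
ft_force: [0.2, 0.7, 0.5]
grip_width: 0.0301
```

drive_tool([
  {"tx": 0,"ty": 0,"tz": 12,"wx": 0,"wy": 0,"wz": 0},
  {"tx": 0,"ty": 0,"tz": 12,"wx": 0,"wy": 0,"wz": 0},
  {"tx": 0,"ty": 0,"tz": 5,"wx": 0,"wy": 0,"wz": 0},
  {"tx": 0,"ty": 0,"tz": 0,"wx": 0,"wy": 0,"wz": 0},
  {"tx": 0,"ty": 0,"tz": 0,"wx": 0,"wy": 0,"wz": 0},
])

```text
time_s: 17.42
ee_pos: [0.4328, -0.198, 0.0195]
tcp_rot: [2.13, -2.309, -0.0]
ft_force: [0.4, 0.0, -0.8]
grip_width: 0.0301
```

drive_tool([
  {"tx": -1,"ty": -1,"tz": 1,"wx": 0,"wy": 0,"wz": 0},
  {"tx": 0,"ty": 0,"tz": 0,"wx": 0,"wy": 0,"wz": 0},
  {"tx": 0,"ty": 0,"tz": 0,"wx": 0,"wy": 0,"wz": 0},
  {"tx": 0,"ty": 0,"tz": 0,"wx": 0,"wy": 0,"wz": 0},
  {"tx": 0,"ty": 0,"tz": 0,"wx": 0,"wy": 0,"wz": 0},
], claw=255, force=50)

```text
time_s: 18.05
ee_pos: [0.4343, -0.1971, 0.0188]
tcp_rot: [-2.13, 2.309, -0.001]
ft_force: [0.9, -0.6, 5.4]
grip_width: 0.0083
```

drive_tool([
  {"tx": 0,"ty": 0,"tz": -5,"wx": 0,"wy": 0,"wz": 0},
  {"tx": 0,"ty": 0,"tz": -15,"wx": 0,"wy": 0,"wz": 0},
  {"tx": 0,"ty": 0,"tz": -30,"wx": 0,"wy": 0,"wz": 0},
  {"tx": 0,"ty": 0,"tz": -40,"wx": 0,"wy": 0,"wz": 0},
  {"tx": 0,"ty": 0,"tz": -40,"wx": 0,"wy": 0,"wz": 0},
  {"tx": 0,"ty": 0,"tz": -30,"wx": 0,"wy": 0,"wz": 0},
  {"tx": 0,"ty": 0,"tz": 0,"wx": 0,"wy": 0,"wz": 0},
  {"tx": 0,"ty": 0,"tz": 0,"wx": 0,"wy": 0,"wz": 0},
])

```text
time_s: 19.05
ee_pos: [0.4336, -0.1966, 0.1785]
tcp_rot: [-2.13, 2.309, 0.0]
ft_force: [0.7, 0.2, -0.1]
grip_width: 0.0085
```

```bash
python3 rim.py 46; python3 -c "
from h import *
save(cam('wrist'),'w8.png',f=1.0)"
```

```text
centre tool mm -42.6 0.9 (nominal -42.0 0) rim top tool z -15.5 tilt deg [-0.9  0.1] n 3915; at grip -16.2
t=19.1 pos [ 0.4334 -0.1966  0.178 ] yaw -94.61 | w [0.06 0.02 0.  ] | F [-0.4 -0.4 -0.7] g 0.0081
```

View pics/w8.png

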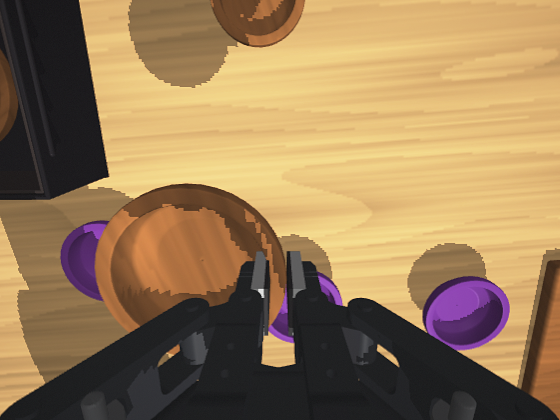

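```bash
python3 -c "
from h import *
go([.5535,.0439,.178],-94.6)"
```

```text
t=19.1 pos [ 0.4334 -0.1967  0.1777] yaw -94.61 | w [ 0.09  0.02 -0.01] | shift mm [-249.4 -100.5   -0.3] | F [-0.1  0.3 -1.2] g 0.0085
```

drive_tool([
  {"tx": -20,"ty": -8,"tz": 0,"wx": 0,"wy": 0,"wz": 0},
  {"tx": -40,"ty": -16,"tz": 0,"wx": 0,"wy": 0,"wz": 0},
  {"tx": -45,"ty": -18,"tz": 0,"wx": 0,"wy": 0,"wz": 0},
  {"tx": -45,"ty": -18,"tz": 0,"wx": 0,"wy": 0,"wz": 0},
  {"tx": -45,"ty": -18,"tz": 0,"wx": 0,"wy": 0,"wz": 0},
  {"tx": -34,"ty": -14,"tz": 0,"wx": 0,"wy": 0,"wz": 0},
  {"tx": -20,"ty": -8,"tz": 0,"wx": 0,"wy": 0,"wz": 0},
  {"tx": 0,"ty": 0,"tz": 0,"wx": 0,"wy": 0,"wz": 0},
  {"tx": 0,"ty": 0,"tz": 0,"wx": 0,"wy": 0,"wz": 0},
  {"tx": 0,"ty": 0,"tz": 0,"wx": 0,"wy": 0,"wz": 0},
])

```text
time_s: 20.4
ee_pos: [0.5531, 0.0415, 0.1785]
tcp_rot: [2.127, -2.311, 0.0]
ft_force: [-0.7, 0.9, 0.1]
grip_width: 0.008
```

```bash
python3 rim.py 46; python3 -c "
from h import *
go([.5535,.0439,.0405],-94.6)
c=cam('scene');P=cloud(c);print(rimfit(P,np.array([.602,-.192]),.06))
"
```

```text
centre tool mm -42.6 1.0 (nominal -42.0 0) rim top tool z -15.4 tilt deg [-0.9  0.1] n 3940; at grip -16.1
t=20.4 pos [0.5533 0.0418 0.1786] yaw -94.73 | w [ 0.01 -0.02 -0.  ] | F [-0.7  0.3 -0.8] g 0.0081
t=20.4 pos [0.5533 0.0418 0.1786] yaw -94.73 | w [ 0.01 -0.02 -0.13] | shift mm [ -2.2  -0.  138.1] | F [-0.7  0.3 -0.8] g 0.0081
(array([ 0.60263691, -0.1928899 ,  0.03480828]), 255, np.float64(0.035626418432798235))
```

drive_tool([
  {"tx": -2,"ty": 0,"tz": 20,"wx": 0,"wy": 0,"wz": 0},
  {"tx": 0,"ty": 0,"tz": 35,"wx": 0,"wy": 0,"wz": 0},
  {"tx": 0,"ty": 0,"tz": 35,"wx": 0,"wy": 0,"wz": 0},
  {"tx": 0,"ty": 0,"tz": 25,"wx": 0,"wy": 0,"wz": 0},
  {"tx": 0,"ty": 0,"tz": 10,"wx": 0,"wy": 0,"wz": 0},
  {"tx": 0,"ty": 0,"tz": 0,"wx": 0,"wy": 0,"wz": 0},
  {"tx": 0,"ty": 0,"tz": 0,"wx": 0,"wy": 0,"wz": 0},
  {"tx": 0,"ty": 0,"tz": 0,"wx": 0,"wy": 0,"wz": 0},
])

```text
time_s: 21.5
ee_pos: [0.5544, 0.0453, 0.0544]
tcp_rot: [-2.129, 2.308, -0.001]
ft_force: [-0.8, 0.0, -0.1]
grip_width: 0.0083
```

```bash
python3 -c "
from h import *
go([.5535,.0439,.0405],-94.6);cam('scene');go([.5535,.0439,.0405],-94.6)"
```

```text
t=21.5 pos [0.5544 0.0453 0.0544] yaw -94.62 | w [-0.09  0.02 -0.02] | shift mm [ 1.4  0.7 13.9] | F [-0.8  0.  -0.1] g 0.0083
t=21.6 pos [0.5543 0.0453 0.0543] yaw -94.62 | w [-0.08  0.02 -0.02] | shift mm [ 1.4  0.7 13.8] | F [-0.1 -0.  -0.7] g 0.0082
```

drive_tool([
  {"tx": 1.4,"ty": 0.7,"tz": 6,"wx": 0,"wy": 0,"wz": 0},
  {"tx": 0,"ty": 0,"tz": 5,"wx": 0,"wy": 0,"wz": 0},
  {"tx": 0,"ty": 0,"tz": 2,"wx": 0,"wy": 0,"wz": 0},
  {"tx": 0,"ty": 0,"tz": 0,"wx": 0,"wy": 0,"wz": 0},
  {"tx": 0,"ty": 0,"tz": 0,"wx": 0,"wy": 0,"wz": 0},
])

```text
time_s: 22.18
ee_pos: [0.553, 0.0439, 0.0404]
tcp_rot: [2.13, -2.309, -0.0]
ft_force: [-0.1, 0.3, -0.5]
grip_width: 0.0078
```

drive_tool([
  {"tx": 0,"ty": 0,"tz": 1.5,"wx": 0,"wy": 0,"wz": 0},
  {"tx": 0,"ty": 0,"tz": 0,"wx": 0,"wy": 0,"wz": 0},
  {"tx": 0,"ty": 0,"tz": 0,"wx": 0,"wy": 0,"wz": 0},
  {"tx": 0,"ty": 0,"tz": 0,"wx": 0,"wy": 0,"wz": 0},
])

```text
time_s: 22.68
ee_pos: [0.5531, 0.0438, 0.0391]
tcp_rot: [-2.13, 2.309, -0.0]
ft_force: [0.8, -0.6, 2.2]
grip_width: 0.0081
```

drive_tool([
  {"tx": 0,"ty": 0,"tz": 0,"wx": 0,"wy": 0,"wz": 0},
  {"tx": 0,"ty": 0,"tz": 0,"wx": 0,"wy": 0,"wz": 0},
  {"tx": 0,"ty": 0,"tz": 0,"wx": 0,"wy": 0,"wz": 0},
  {"tx": 0,"ty": 0,"tz": -5,"wx": 0,"wy": 0,"wz": 0},
  {"tx": 0,"ty": 0,"tz": -15,"wx": 0,"wy": 0,"wz": 0},
  {"tx": 0,"ty": 0,"tz": -35,"wx": 0,"wy": 0,"wz": 0},
  {"tx": 0,"ty": 0,"tz": -40,"wx": 0,"wy": 0,"wz": 0},
  {"tx": 0,"ty": 0,"tz": -40,"wx": 0,"wy": 0,"wz": 0},
  {"tx": 0,"ty": 0,"tz": -35,"wx": 0,"wy": 0,"wz": 0},
  {"tx": 0,"ty": 0,"tz": -20,"wx": 0,"wy": 0,"wz": 0},
  {"tx": 0,"ty": 0,"tz": 0,"wx": 0,"wy": 0,"wz": 0},
  {"tx": 0,"ty": 0,"tz": 0,"wx": 0,"wy": 0,"wz": 0},
], claw=183)

```text
time_s: 24.18
ee_pos: [0.5525, 0.0439, 0.2288]
tcp_rot: [2.13, -2.309, -0.001]
ft_force: [0.1, -0.4, -1.3]
grip_width: 0.0243
```

```bash
python3 look.py w9.png .556 .087 .020 .055;python3 - <<'E'
from h import *
c=cam("wrist");P=cloud(c)
q=P.reshape(-1,3);q=q[np.isfinite(q[:,0])];
k=q[(q[:,2]>.050)&(q[:,2]<.062)&(np.hypot(*(q[:,:2]-[.556,.0864]).T)<.06)]
print(len(k),np.linalg.lstsq(np.c_[k[:,:2]-[.556,.0864],np.ones(len(k))],k[:,2],rcond=None)[0])
v=rimfit(P,np.array([.556,.087]),.075,.029,.043,.006);print(v)
go([.602,-.192,.2276],-94.6)
E
```

```text
fit [0.5558 0.0868 0.0418] dia 0.0915 1979 0.0548
t=24.2 pos [0.5524 0.0438 0.2284] yaw -94.61 | w [ 0.07 -0.02 -0.  ] | F [ 0.4 -0.1  0.2] g 0.0246
1956 [ 0.00165004 -0.00292938  0.05463869]
(array([0.55940034, 0.08449296, 0.04783316]), 4105, np.float64(0.040494390436856764))
t=24.3 pos [0.5524 0.0438 0.2282] yaw -94.61 | w [ 0.09 -0.03 -0.01] | shift mm [231.1 -68.3   0.6] | F [ 1.   0.2 -0.4] g 0.0239
```

View pics/w9.png

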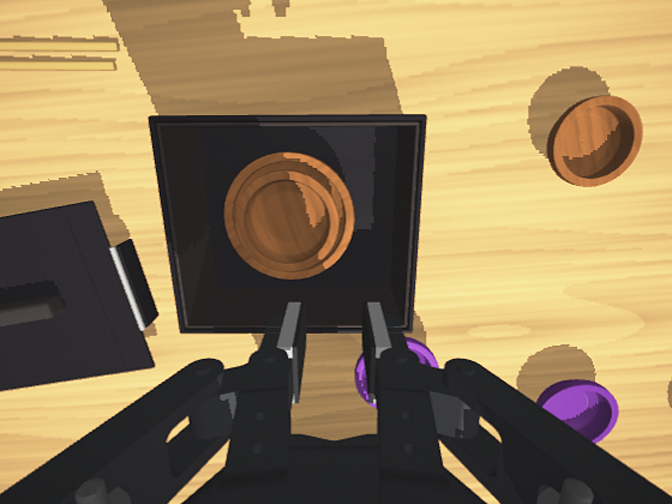

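cover92 is nested level and concentric (centre 0.5558, 0.0868; slope under 0.2°). Next is cover78.

drive_tool([
  {"tx": 25,"ty": -8,"tz": 0,"wx": 0,"wy": 0,"wz": 0},
  {"tx": 40,"ty": -12,"tz": 0,"wx": 0,"wy": 0,"wz": 0},
  {"tx": 45,"ty": -13,"tz": 0,"wx": 0,"wy": 0,"wz": 0},
  {"tx": 45,"ty": -13,"tz": 0,"wx": 0,"wy": 0,"wz": 0},
  {"tx": 45,"ty": -13,"tz": 0,"wx": 0,"wy": 0,"wz": 0},
  {"tx": 31,"ty": -9,"tz": 0,"wx": 0,"wy": 0,"wz": 0},
  {"tx": 0,"ty": 0,"tz": 0,"wx": 0,"wy": 0,"wz": 0},
  {"tx": 0,"ty": 0,"tz": 0,"wx": 0,"wy": 0,"wz": 0},
  {"tx": 0,"ty": 0,"tz": 0,"wx": 0,"wy": 0,"wz": 0},
])

```text
time_s: 25.4
ee_pos: [0.6021, -0.1904, 0.2286]
tcp_rot: [2.132, -2.307, -0.002]
ft_force: [-0.4, 0.6, 0.2]
grip_width: 0.0239
```

```bash
python3 look.py w10.png .602 -.192 0 .055; python3 - <<'E'
from h import *
c=cam("wrist");P=cloud(c);v,_,_=rimfit(P,np.array([.602,-.192]),.055,.029,.043)
X=np.array([np.cos(np.radians(-94.6)),np.sin(np.radians(-94.6))]);p=v[:2]+.035*X;print(p)
go([*p,.0195],-94.6)
E
```

```text
fit [ 0.6014 -0.1917  0.0348] dia 0.0777 1459 0.0348
t=25.4 pos [ 0.6022 -0.1905  0.2287] yaw -94.52 | w [0.03 0.03 0.  ] | F [ 0.1  0.7 -0.7] g 0.0243
[ 0.59872796 -0.22654215]
t=25.5 pos [ 0.6023 -0.1907  0.2289] yaw -94.52 | w [0.02 0.02 0.08] | shift mm [ 36.    0.6 209.4] | F [ 0.5  0.3 -0.4] g 0.0244
```

drive_tool([
  {"tx": 18,"ty": 0.3,"tz": 20,"wx": 0,"wy": 0,"wz": 0},
  {"tx": 18,"ty": 0.3,"tz": 40,"wx": 0,"wy": 0,"wz": 0},
  {"tx": 0,"ty": 0,"tz": 40,"wx": 0,"wy": 0,"wz": 0},
  {"tx": 0,"ty": 0,"tz": 40,"wx": 0,"wy": 0,"wz": 0},
  {"tx": 0,"ty": 0,"tz": 25,"wx": 0,"wy": 0,"wz": 0},
  {"tx": 0,"ty": 0,"tz": 10,"wx": 0,"wy": 0,"wz": 0},
  {"tx": 0,"ty": 0,"tz": 0,"wx": 0,"wy": 0,"wz": 0},
  {"tx": 0,"ty": 0,"tz": 0,"wx": 0,"wy": 0,"wz": 0},
  {"tx": 0,"ty": 0,"tz": 0,"wx": 0,"wy": 0,"wz": 0},
])

```text
time_s: 26.62
ee_pos: [0.5993, -0.2279, 0.055]
tcp_rot: [-2.13, 2.308, -0.002]
ft_force: [0.0, 0.1, 0.3]
grip_width: 0.0239
```

```bash
python3 -c "
from h import *
go([.5987,-.2265,.019],-94.6)"
```

```text
t=26.6 pos [ 0.5993 -0.2279  0.055 ] yaw -94.61 | w [-0.1  -0.02 -0.01] | shift mm [-1.4  0.7 36. ] | F [0.  0.1 0.3] g 0.0239
```

drive_tool([
  {"tx": -1.4,"ty": 0.7,"tz": 12,"wx": 0,"wy": 0,"wz": 0},
  {"tx": 0,"ty": 0,"tz": 12,"wx": 0,"wy": 0,"wz": 0},
  {"tx": 0,"ty": 0,"tz": 8,"wx": 0,"wy": 0,"wz": 0},
  {"tx": 0,"ty": 0,"tz": 4,"wx": 0,"wy": 0,"wz": 0},
  {"tx": 0,"ty": 0,"tz": 0,"wx": 0,"wy": 0,"wz": 0},
  {"tx": 0,"ty": 0,"tz": 0,"wx": 0,"wy": 0,"wz": 0},
])

```text
time_s: 27.38
ee_pos: [0.5983, -0.2264, 0.0181]
tcp_rot: [-2.13, 2.309, -0.0]
ft_force: [-0.9, 0.2, 1.0]
grip_width: 0.024
```

drive_tool([
  {"tx": 0,"ty": 0,"tz": 0,"wx": 0,"wy": 0,"wz": 0},
  {"tx": 0,"ty": 0,"tz": 0,"wx": 0,"wy": 0,"wz": 0},
  {"tx": 0,"ty": 0,"tz": 0,"wx": 0,"wy": 0,"wz": 0},
  {"tx": 0,"ty": 0,"tz": 0,"wx": 0,"wy": 0,"wz": 0},
  {"tx": 0,"ty": 0,"tz": 0,"wx": 0,"wy": 0,"wz": 0},
], claw=255, force=50)

```text
time_s: 28.0
ee_pos: [0.5985, -0.2265, 0.0183]
tcp_rot: [-2.13, 2.309, -0.001]
ft_force: [0.6, 0.1, 4.7]
grip_width: 0.0077
```

drive_tool([
  {"tx": 0,"ty": 0,"tz": -5,"wx": 0,"wy": 0,"wz": 0},
  {"tx": 0,"ty": 0,"tz": -15,"wx": 0,"wy": 0,"wz": 0},
  {"tx": 0,"ty": 0,"tz": -30,"wx": 0,"wy": 0,"wz": 0},
  {"tx": 0,"ty": 0,"tz": -40,"wx": 0,"wy": 0,"wz": 0},
  {"tx": 0,"ty": 0,"tz": -40,"wx": 0,"wy": 0,"wz": 0},
  {"tx": 0,"ty": 0,"tz": -30,"wx": 0,"wy": 0,"wz": 0},
  {"tx": 0,"ty": 0,"tz": 0,"wx": 0,"wy": 0,"wz": 0},
  {"tx": 0,"ty": 0,"tz": 0,"wx": 0,"wy": 0,"wz": 0},
])

```text
time_s: 29.0
ee_pos: [0.5977, -0.2259, 0.1779]
tcp_rot: [2.13, -2.309, -0.001]
ft_force: [-0.4, 0.1, -0.8]
grip_width: 0.0075
```

```bash
python3 rim.py 39; python3 -c "
from h import *
save(cam('wrist'),'w11.png',f=1.0)"
```

```text
centre tool mm -35.4 0.2 (nominal -35.0 0) rim top tool z -16.2 tilt deg [0.3 0.6] n 2988; at grip -16.0
t=29.1 pos [ 0.5975 -0.2259  0.1774] yaw -94.61 | w [0.07 0.02 0.  ] | F [ 0.7  0.1 -0.3] g 0.0075
```

```bash
python3 -c "
from h import *
go([.5532,.0515,.1774],-94.6)"
```

```text
t=29.1 pos [ 0.5975 -0.2259  0.177 ] yaw -94.61 | w [ 0.11  0.02 -0.01] | shift mm [-273.    66.4   -0.4] | F [-0.4  0.9 -0.2] g 0.0081
```

drive_tool([
  {"tx": -20,"ty": 5,"tz": 0,"wx": 0,"wy": 0,"wz": 0},
  {"tx": -40,"ty": 10,"tz": 0,"wx": 0,"wy": 0,"wz": 0},
  {"tx": -45,"ty": 11,"tz": 0,"wx": 0,"wy": 0,"wz": 0},
  {"tx": -45,"ty": 11,"tz": 0,"wx": 0,"wy": 0,"wz": 0},
  {"tx": -45,"ty": 11,"tz": 0,"wx": 0,"wy": 0,"wz": 0},
  {"tx": -45,"ty": 11,"tz": 0,"wx": 0,"wy": 0,"wz": 0},
  {"tx": -33,"ty": 7,"tz": 20,"wx": 0,"wy": 0,"wz": 0},
  {"tx": 0,"ty": 0,"tz": 40,"wx": 0,"wy": 0,"wz": 0},
  {"tx": 0,"ty": 0,"tz": 25,"wx": 0,"wy": 0,"wz": 0},
  {"tx": 0,"ty": 0,"tz": 10,"wx": 0,"wy": 0,"wz": 0},
  {"tx": 0,"ty": 0,"tz": 0,"wx": 0,"wy": 0,"wz": 0},
  {"tx": 0,"ty": 0,"tz": 0,"wx": 0,"wy": 0,"wz": 0},
])

```text
time_s: 30.6
ee_pos: [0.5547, 0.0512, 0.0837]
tcp_rot: [-2.129, 2.309, -0.001]
ft_force: [0.2, -1.1, 0.0]
grip_width: 0.0077
```

```bash
python3 rim.py 39; python3 -c "
from h import *
go([.5532,.0515,.0538],-94.6)"
```

```text
centre tool mm -35.3 0.3 (nominal -35.0 0) rim top tool z -16.2 tilt deg [0.3 0.5] n 2990; at grip -16.0
t=30.6 pos [0.5548 0.0512 0.0839] yaw -94.63 | w [-0.08  0.02 -0.  ] | F [ 0.3  0.8 -1.4] g 0.0079
t=30.6 pos [0.5548 0.0512 0.0839] yaw -94.63 | w [-0.08  0.02 -0.03] | shift mm [-0.1  1.6 30.1] | F [ 0.3  0.8 -1.4] g 0.0079
```

drive_tool([
  {"tx": 0,"ty": 1.5,"tz": 12,"wx": 0,"wy": 0,"wz": 0},
  {"tx": 0,"ty": 0,"tz": 10,"wx": 0,"wy": 0,"wz": 0},
  {"tx": 0,"ty": 0,"tz": 5,"wx": 0,"wy": 0,"wz": 0},
  {"tx": 0,"ty": 0,"tz": 2,"wx": 0,"wy": 0,"wz": 0},
  {"tx": 0,"ty": 0,"tz": 0,"wx": 0,"wy": 0,"wz": 0},
  {"tx": 0,"ty": 0,"tz": 0,"wx": 0,"wy": 0,"wz": 0},
])

```text
time_s: 31.4
ee_pos: [0.553, 0.0513, 0.0541]
tcp_rot: [-2.13, 2.309, -0.0]
ft_force: [0.4, -0.2, 0.3]
grip_width: 0.0077
```

drive_tool([
  {"tx": 0,"ty": 0,"tz": 2,"wx": 0,"wy": 0,"wz": 0},
  {"tx": 0,"ty": 0,"tz": 0,"wx": 0,"wy": 0,"wz": 0},
  {"tx": 0,"ty": 0,"tz": 0,"wx": 0,"wy": 0,"wz": 0},
  {"tx": 0,"ty": 0,"tz": 0,"wx": 0,"wy": 0,"wz": 0},
])

```text
time_s: 31.9
ee_pos: [0.5532, 0.0509, 0.0524]
tcp_rot: [-2.129, 2.309, -0.001]
ft_force: [-0.2, -2.0, 5.7]
grip_width: 0.0079
```

drive_tool([
  {"tx": 0,"ty": 0,"tz": 0,"wx": 0,"wy": 0,"wz": 0},
  {"tx": 0,"ty": 0,"tz": 0,"wx": 0,"wy": 0,"wz": 0},
  {"tx": 0,"ty": 0,"tz": 0,"wx": 0,"wy": 0,"wz": 0},
  {"tx": 0,"ty": 0,"tz": -5,"wx": 0,"wy": 0,"wz": 0},
  {"tx": 0,"ty": 0,"tz": -15,"wx": 0,"wy": 0,"wz": 0},
  {"tx": 0,"ty": 0,"tz": -35,"wx": 0,"wy": 0,"wz": 0},
  {"tx": 0,"ty": 0,"tz": -40,"wx": 0,"wy": 0,"wz": 0},
  {"tx": 0,"ty": 0,"tz": -40,"wx": 0,"wy": 0,"wz": 0},
  {"tx": 0,"ty": 0,"tz": -25,"wx": 0,"wy": 0,"wz": 0},
  {"tx": 0,"ty": 0,"tz": -15,"wx": 0,"wy": 0,"wz": 0},
  {"tx": 0,"ty": 0,"tz": 0,"wx": 0,"wy": 0,"wz": 0},
  {"tx": 0,"ty": 0,"tz": 0,"wx": 0,"wy": 0,"wz": 0},
], claw=183)

```text
time_s: 33.4
ee_pos: [0.5523, 0.0513, 0.2261]
tcp_rot: [2.13, -2.308, -0.001]
ft_force: [0.8, 0.3, -0.1]
grip_width: 0.0244
```

```bash
python3 look.py w12.png .556 .087 .034 .05; cat > boxlid.py <<'E'
from h import *
def rect(P,c0,R,zl,zh,n):
    q=P.reshape(-1,3);q=q[np.isfinite(q[:,0])];q=q[(np.hypot(*(q[:,:2]-c0).T)<R)&(q[:,2]>zl)&(q[:,2]<zh)]
    if len(q)<30: print(n,len(q));return
    r=cv2.minAreaRect((q[:,:2]*1000).astype(np.float32));print(n,len(q),np.round(r[0],1),np.round(r[1],1),round(r[2],2),"z",round(np.median(q[:,2]),4))
E
python3 - <<'E'
from boxlid import *
c=cam("wrist");P=cloud(c);rect(P,[.555,.082],.16,.082,.096,"box")
k=P.reshape(-1,3);k=k[np.isfinite(k[:,0])];k=k[(k[:,2]>.064)&(k[:,2]<.076)&(np.hypot(*(k[:,:2]-[.556,.0864]).T)<.05)]
print(np.linalg.lstsq(np.c_[k[:,:2]-[.556,.0864],np.ones(len(k))],k[:,2],rcond=None)[0])
c=cam("scene");P=cloud(c)
rect(P,[.484,.365],.2,.026,.04,"lid");rect(P,[.484,.365],.12,.046,.07,"ridge")
go([.485,.33,.24],4.6)
E
```

```text
fit [0.556  0.0873 0.0348] dia 0.0776 1823 0.0688
t=33.5 pos [0.5522 0.0513 0.2259] yaw -94.61 | w [ 0.1  -0.03 -0.  ] | F [-1.   0.8  0.1] g 0.0242
box 6658 [554.   78.9] [204.1 179.8] 85.6 z 0.0875
[ 0.00278984 -0.00278571  0.06867791]
lid 5975 [487.7 323.7] [189.3 302.1] 5.03 z 0.0325
ridge 276 [484.6 364.6] [21.8 80. ] 3.65 z 0.054
t=33.5 pos [0.5523 0.0512 0.2259] yaw -94.62 | w [ 1.100e-01  6.000e-02 -9.922e+01] | shift mm [ -44.8 -283.3  -14.1] | F [ 0.1 -0.6  1. ] g 0.0238
```

View pics/w12.png

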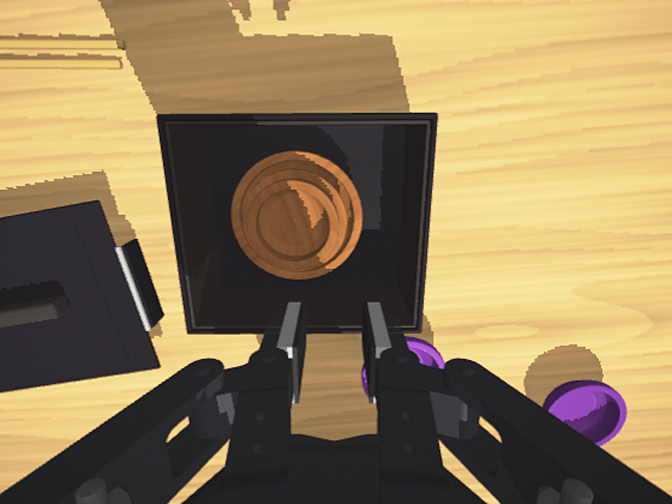

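All three covers are stacked: cover78's rim is at 0.0688 (the same ~1 mm bias as the others), level and concentric. Next I turn the wrist and look at lid and box together.

drive_tool([
  {"tx": 0,"ty": 0,"tz": -6,"wx": 0,"wy": 0,"wz": -9.9},
  {"tx": 0,"ty": 0,"tz": -6,"wx": 0,"wy": 0,"wz": -9.9},
  {"tx": 0,"ty": 0,"tz": -6,"wx": 0,"wy": 0,"wz": -9.9},
  {"tx": 0,"ty": 0,"tz": -6,"wx": 0,"wy": 0,"wz": -9.9},
  {"tx": 0,"ty": 0,"tz": -6,"wx": 0,"wy": 0,"wz": -9.9},
  {"tx": 0,"ty": 0,"tz": -6,"wx": 0,"wy": 0,"wz": -9.9},
  {"tx": 0,"ty": 0,"tz": -6,"wx": 0,"wy": 0,"wz": -9.9},
  {"tx": 0,"ty": 0,"tz": -6,"wx": 0,"wy": 0,"wz": -9.9},
  {"tx": 0,"ty": 0,"tz": -6,"wx": 0,"wy": 0,"wz": -9.9},
  {"tx": 0,"ty": 0,"tz": 0,"wx": 0,"wy": 0,"wz": -9.9},
  {"tx": 0,"ty": 0,"tz": 0,"wx": 0,"wy": 0,"wz": 0},
], claw=105)

```text
time_s: 34.92
ee_pos: [0.5526, 0.051, 0.2803]
tcp_rot: [-3.139, -0.118, 0.002]
ft_force: [-0.1, -0.1, -1.0]
grip_width: 0.0507
```

drive_tool([
  {"tx": -3,"ty": -30,"tz": 0,"wx": 0,"wy": 0,"wz": 0},
  {"tx": -3,"ty": -45,"tz": 0,"wx": 0,"wy": 0,"wz": 0},
  {"tx": -3,"ty": -45,"tz": 0,"wx": 0,"wy": 0,"wz": 0},
  {"tx": -3,"ty": -45,"tz": 0,"wx": 0,"wy": 0,"wz": 0},
  {"tx": -3,"ty": -45,"tz": 0,"wx": 0,"wy": 0,"wz": 0},
  {"tx": 0,"ty": 0,"tz": 0,"wx": 0,"wy": 0,"wz": 0},
  {"tx": 0,"ty": 0,"tz": 0,"wx": 0,"wy": 0,"wz": 0},
  {"tx": 0,"ty": 0,"tz": 0,"wx": 0,"wy": 0,"wz": 0},
])

```text
time_s: 35.92
ee_pos: [0.5222, 0.2581, 0.2807]
tcp_rot: [3.139, 0.115, -0.001]
ft_force: [0.4, -0.3, -0.6]
grip_width: 0.0503
```

```bash
python3 - <<'E'
from boxlid import *
go()
c=cam("wrist");P=cloud(c);save(c,"w13.png",f=1.2)
rect(P,[.555,.082],.15,.085,.094,"box");rect(P,[.484,.365],.128,.0285,.036,"lid");rect(P,[.484,.365],.12,.047,.07,"ridge")
for d in env.place_of("wrist","lid")[:2]+env.place_of("wrist","box")[:2]: print(d["score"],onplane(c,[d["position"]],.027),onplane(c,[d["position"]],0))
E
```

```text
t=35.9 pos [0.5222 0.2581 0.2807] yaw 4.20 | w [0.05 0.02 0.  ] | F [ 0.4 -0.3 -0.6] g 0.0503
box 1680 [553.7  83.3] [195.9 179.6] 85.65 z 0.0879
lid 24935 [484.7 353.1] [186.3 194.7] 4.82 z 0.031
ridge 1207 [483.3 365. ] [18.1 80.1] 5.32 z 0.0526
0.61 [[0.48545515 0.36434489 0.027     ]] [[0.48339004 0.36618058 0.        ]]
```

View pics/w13.png

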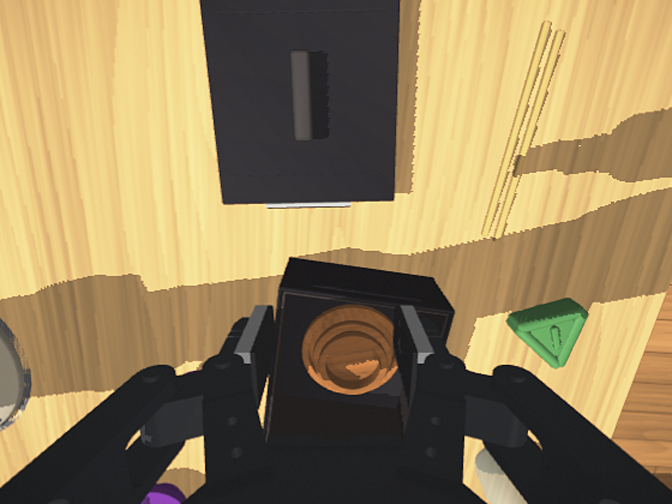

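drive_tool([
  {"tx": 0,"ty": 0,"tz": 0,"wx": 0,"wy": 0,"wz": -0.8},
  {"tx": -9,"ty": -35,"tz": 0,"wx": 0,"wy": 0,"wz": 0},
  {"tx": -10,"ty": -40,"tz": 20,"wx": 0,"wy": 0,"wz": 0},
  {"tx": -10,"ty": -34.4,"tz": 40,"wx": 0,"wy": 0,"wz": 0},
  {"tx": 0,"ty": 0,"tz": 40,"wx": 0,"wy": 0,"wz": 0},
  {"tx": 0,"ty": 0,"tz": 40,"wx": 0,"wy": 0,"wz": 0},
  {"tx": 0,"ty": 0,"tz": 35,"wx": 0,"wy": 0,"wz": 0},
  {"tx": 0,"ty": 0,"tz": 20,"wx": 0,"wy": 0,"wz": 0},
  {"tx": 0,"ty": 0,"tz": 10,"wx": 0,"wy": 0,"wz": 0},
  {"tx": 0,"ty": 0,"tz": 0,"wx": 0,"wy": 0,"wz": 0},
  {"tx": 0,"ty": 0,"tz": 0,"wx": 0,"wy": 0,"wz": 0},
  {"tx": 0,"ty": 0,"tz": 0,"wx": 0,"wy": 0,"wz": 0},
])

```text
time_s: 37.58
ee_pos: [0.4835, 0.3661, 0.0769]
tcp_rot: [-3.137, -0.142, -0.002]
ft_force: [-0.5, 0.9, -0.5]
grip_width: 0.0504
```

```bash
python3 - <<'E'
from boxlid import *
c=cam("wrist");P=cloud(c)
rect(P,[.484,.365],.15,.0285,.036,"lid");rect(P,[.484,.365],.12,.047,.06,"ridge")
c=cam("scene");P=cloud(c);rect(P,[.484,.365],.128,.0285,.036,"lid")
go([.4838,.3646,.030],5)
E
```

```text
lid 70154 [483.7 365.5] [185.5 217.2] 5.44 z 0.0311
ridge 3532 [483.4 365.3] [18. 80.] 5.41 z 0.0528
lid 5177 [484.5 364.2] [189. 219.] 5.05 z 0.0325
t=37.7 pos [0.4834 0.366  0.0767] yaw 5.18 | w [-0.04 -0.05  0.18] | shift mm [ 0.3  1.5 46.7] | F [-0.8  0.  -0.3] g 0.0501
```

drive_tool([
  {"tx": 0,"ty": 0.6,"tz": 15,"wx": 0,"wy": 0,"wz": -0.3},
  {"tx": 0,"ty": 0,"tz": 15,"wx": 0,"wy": 0,"wz": 0},
  {"tx": 0,"ty": 0,"tz": 10,"wx": 0,"wy": 0,"wz": 0},
  {"tx": 0,"ty": 0,"tz": 5,"wx": 0,"wy": 0,"wz": 0},
  {"tx": 0,"ty": 0,"tz": 0,"wx": 0,"wy": 0,"wz": 0},
  {"tx": 0,"ty": 0,"tz": 0,"wx": 0,"wy": 0,"wz": 0},
])

```text
time_s: 38.42
ee_pos: [0.4833, 0.3654, 0.0312]
tcp_rot: [-3.138, -0.15, -0.0]
ft_force: [-0.7, -0.6, -0.1]
grip_width: 0.0501
```

drive_tool([
  {"tx": 0,"ty": 0,"tz": 0,"wx": 0,"wy": 0,"wz": 0},
  {"tx": 0,"ty": 0,"tz": 0,"wx": 0,"wy": 0,"wz": 0},
  {"tx": 0,"ty": 0,"tz": 0,"wx": 0,"wy": 0,"wz": 0},
  {"tx": 0,"ty": 0,"tz": 0,"wx": 0,"wy": 0,"wz": 0},
  {"tx": 0,"ty": 0,"tz": 0,"wx": 0,"wy": 0,"wz": 0},
], claw=255, force=80)

```text
time_s: 39.05
ee_pos: [0.4833, 0.3655, 0.0316]
tcp_rot: [-3.137, -0.15, -0.001]
ft_force: [-1.4, -0.3, 6.4]
grip_width: 0.0162
```

drive_tool([
  {"tx": 0,"ty": 0,"tz": -5,"wx": 0,"wy": 0,"wz": 0},
  {"tx": 0,"ty": 0,"tz": -15,"wx": 0,"wy": 0,"wz": 0},
  {"tx": 0,"ty": 0,"tz": -30,"wx": 0,"wy": 0,"wz": 0},
  {"tx": 0,"ty": 0,"tz": -40,"wx": 0,"wy": 0,"wz": 0},
  {"tx": 0,"ty": 0,"tz": -40,"wx": 0,"wy": 0,"wz": 0},
  {"tx": 0,"ty": 0,"tz": -30,"wx": 0,"wy": 0,"wz": 0},
  {"tx": 0,"ty": 0,"tz": 0,"wx": 0,"wy": 0,"wz": 0},
  {"tx": 0,"ty": 0,"tz": 0,"wx": 0,"wy": 0,"wz": 0},
])

```text
time_s: 40.05
ee_pos: [0.4827, 0.3647, 0.1905]
tcp_rot: [3.137, 0.15, -0.001]
ft_force: [-0.4, 0.3, -3.0]
grip_width: 0.0159
```

```bash
cat > lidheld.py <<'E'
from h import *
s=env.read_state();c=cam("wrist");P=cloud(c);R=Ro.from_rotvec(s["tcp_rot"]).as_matrix()
t=((P-s["ee_pos"])@R*1000).reshape(-1,3);t=t[np.isfinite(t[:,0])]
k=t[(abs(t[:,0])>25)&(abs(t[:,0])<110)&(t[:,1]<125)&(t[:,1]>-120)&(t[:,2]>-25)&(t[:,2]<25)]
z0=np.median(k[:,2]);k=k[abs(k[:,2]-z0)<6]
pl=np.linalg.lstsq(np.c_[k[:,:2],np.ones(len(k))],k[:,2],rcond=None)[0]
k=t[(abs(t[:,0])<110)&(abs(t[:,1])<125)];k=k[abs(k[:,2]-np.c_[k[:,:2],np.ones(len(k))]@pl)<1.8]
r=cv2.minAreaRect(k[:,:2].astype(np.float32));print("lid in tool: plane z %.1f tilt %s"%(pl[2],np.round(np.degrees(pl[:2]),2)),np.round(r[0],1),np.round(r[1],1),round(r[2],2),len(k))
k=k[k[:,1]<95]
print("x edges",np.round(np.percentile(k[:,0],[.2,99.8]),1),"y min edge",round(np.percentile(k[:,1],.2),1))
go()
E
python3 lidheld.py
```

```text
lid in tool: plane z 0.5 tilt [-0.01 -0.13] [-0.2 -1.9] [212.9 185.8] 90.0 95241
x edges [-92.2  91.5] y min edge -107.9
t=40.1 pos [0.4825 0.3646 0.1899] yaw 5.48 | w [0.07 0.09 0.  ] | F [ 0.1 -0.6 -2.5] g 0.0162
```

```bash
cat > boxfit.py <<'E'
from h import *
def frame(q,v0):
    def f(v):
        cs,sn=np.cos(v[2]),np.sin(v[2]);d=(q-v[:2]);x=np.abs(d[:,0]*cs+d[:,1]*sn);y=np.abs(-d[:,0]*sn+d[:,1]*cs)
        m=np.maximum(x-.086,y-.098) # signed, 0 = wall midline
        return np.clip(np.abs(m)-.004,0,None)
    return least_squares(f,v0,loss="soft_l1",f_scale=.001).x
if __name__=="__main__":
    V=[]
    for n in("scene","side"):
        for P,tag in((np.load(f"/tmp/{n}.npz")["P"],"t0"),(cloud(cam(n)),"now")):
            q=P.reshape(-1,3);q=q[np.isfinite(q[:,0])]
            q=q[(np.hypot(*(q[:,:2]-[.555,.081]).T)<.15)&(q[:,2]>.085)&(q[:,2]<.1)][:,:2]
            v=frame(q,[.555,.081,-.08]);print(n,tag,len(q),np.round(v[:2],4),round(np.degrees(v[2]),2))
            if tag=="now": V.append(v)
        print("cover78",rimfit(P,np.array([.556,.087]),.05,.029,.043,.034))
    print(np.mean(V,0)*[1,1,57.3])
E
python3 boxfit.py
```

```text
scene t0 929 [0.5561 0.0808] -4.75
scene now 941 [0.5558 0.0773] -4.32
cover78 (array([0.55759245, 0.08529838, 0.03500889]), 301, np.float64(0.06999919677476962))
side t0 771 [0.5534 0.0825] -4.66
side now 373 [0.5533 0.0794] -4.7
cover78 (array([0.55474263, 0.08692814, 0.03458889]), 237, np.float64(0.06802729761159743))
[ 0.55458633  0.07837939 -4.5085992 ]
```

The box has slid about 3 mm in -y; both fixed cameras and the wrist views agree on (0.5546, 0.0787), yaw -4.4°. Carrying the lid there.

drive_tool([
  {"tx": 0,"ty": 0,"tz": 0,"wx": 0,"wy": 0,"wz": 5},
  {"tx": 0,"ty": 0,"tz": 0,"wx": 0,"wy": 0,"wz": 4.9},
  {"tx": 8,"ty": 24,"tz": 0,"wx": 0,"wy": 0,"wz": 0},
  {"tx": 13,"ty": 38,"tz": 0,"wx": 0,"wy": 0,"wz": 0},
  {"tx": 14,"ty": 42,"tz": 0,"wx": 0,"wy": 0,"wz": 0},
  {"tx": 14,"ty": 42,"tz": 0,"wx": 0,"wy": 0,"wz": 0},
  {"tx": 14,"ty": 42,"tz": 0,"wx": 0,"wy": 0,"wz": 0},
  {"tx": 14,"ty": 42,"tz": 0,"wx": 0,"wy": 0,"wz": 0},
  {"tx": 11,"ty": 31,"tz": 0,"wx": 0,"wy": 0,"wz": 0},
  {"tx": 5.7,"ty": 18.5,"tz": 0,"wx": 0,"wy": 0,"wz": 0},
  {"tx": 0,"ty": 0,"tz": 0,"wx": 0,"wy": 0,"wz": 0},
  {"tx": 0,"ty": 0,"tz": 0,"wx": 0,"wy": 0,"wz": 0},
])

```text
time_s: 41.7
ee_pos: [0.5547, 0.081, 0.1907]
tcp_rot: [-3.139, 0.118, 0.001]
ft_force: [0.1, 1.0, -1.9]
grip_width: 0.0161
```

```bash
python3 lidheld.py; python3 -c "
from h import *
cam('side');go([.5546,.0787,.135],-4.4)"
```

```text
lid in tool: plane z 0.4 tilt [-0.02 -0.12] [-0.5 -1.8] [185.9 213. ] 0.0 95326
x edges [-92.4  91.3] y min edge -107.9
t=41.8 pos [0.5547 0.0812 0.1908] yaw -4.29 | w [-0.04  0.02 -0.  ] | F [ 0.3  0.2 -1.6] g 0.0160
t=41.8 pos [0.5547 0.0811 0.1909] yaw -4.28 | w [-0.03  0.01  0.12] | shift mm [ 0.1  2.4 55.9] | F [ 0.7  0.3 -1.6] g 0.0164
```

drive_tool([
  {"tx": 0.5,"ty": 2.4,"tz": 20,"wx": 0,"wy": 0,"wz": 0},
  {"tx": 0,"ty": 0,"tz": 25,"wx": 0,"wy": 0,"wz": 0},
  {"tx": 0,"ty": 0,"tz": 15,"wx": 0,"wy": 0,"wz": 0},
  {"tx": 0,"ty": 0,"tz": 4,"wx": 0,"wy": 0,"wz": 0},
  {"tx": 0,"ty": 0,"tz": 0,"wx": 0,"wy": 0,"wz": 0},
  {"tx": 0,"ty": 0,"tz": 0,"wx": 0,"wy": 0,"wz": 0},
  {"tx": 0,"ty": 0,"tz": 0,"wx": 0,"wy": 0,"wz": 0},
  {"tx": 0,"ty": 0,"tz": 0,"wx": 0,"wy": 0,"wz": 0},
])

```text
time_s: 42.8
ee_pos: [0.5555, 0.0769, 0.1273]
tcp_rot: [-3.139, 0.121, -0.001]
ft_force: [-1.0, -0.2, -3.0]
grip_width: 0.0161
```

```bash
python3 - <<'E'
from h import *
go([.555,.0787,.105],-4.4)
ims=[]
for n,(a,b,w,h) in(("scene",(225,160,140,140)),("side",(190,150,140,140))):
    c=cam(n);ims.append(cv2.resize(c["image"][b:b+h,a:a+w,::-1],(400,400),interpolation=cv2.INTER_CUBIC))
cv2.imwrite("pics/pre.png",cv2.convertScaleAbs(np.hstack(ims),alpha=1.8,beta=15)); go([.555,.0787,.105],-4.4)
E
```

```text
t=42.8 pos [0.5555 0.0769 0.1273] yaw -4.42 | w [-0.01 -0.03 -0.02] | shift mm [-0.6 -1.8 22.3] | F [-1.  -0.2 -3. ] g 0.0161
t=42.9 pos [0.5554 0.0769 0.1272] yaw -4.42 | w [-0.   -0.02 -0.02] | shift mm [-0.5 -1.8 22.2] | F [ 0.2 -0.8 -1.9] g 0.0161
```

View pics/pre.png

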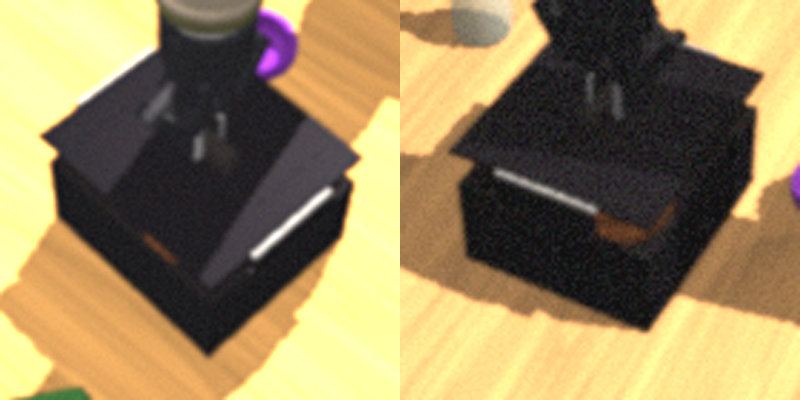

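drive_tool([
  {"tx": -0.5,"ty": -1.8,"tz": 6,"wx": 0,"wy": 0,"wz": 0},
  {"tx": 0,"ty": 0,"tz": 6,"wx": 0,"wy": 0,"wz": 0},
  {"tx": 0,"ty": 0,"tz": 0,"wx": 0,"wy": 0,"wz": 0},
  {"tx": 0,"ty": 0,"tz": 0,"wx": 0,"wy": 0,"wz": 0},
  {"tx": 0,"ty": 0,"tz": 0,"wx": 0,"wy": 0,"wz": 0},
  {"tx": 0,"ty": 0,"tz": 0,"wx": 0,"wy": 0,"wz": 0},
])

```text
time_s: 43.65
ee_pos: [0.555, 0.0787, 0.1151]
tcp_rot: [3.139, -0.121, 0.0]
ft_force: [0.1, 0.2, -2.9]
grip_width: 0.0164
```

drive_tool([
  {"tx": 0,"ty": 0,"tz": 3,"wx": 0,"wy": 0,"wz": 0},
  {"tx": 0,"ty": 0,"tz": 3,"wx": 0,"wy": 0,"wz": 0},
  {"tx": 0,"ty": 0,"tz": 2,"wx": 0,"wy": 0,"wz": 0},
  {"tx": 0,"ty": 0,"tz": 0,"wx": 0,"wy": 0,"wz": 0},
  {"tx": 0,"ty": 0,"tz": 0,"wx": 0,"wy": 0,"wz": 0},
])

```text
time_s: 44.28
ee_pos: [0.5548, 0.0788, 0.1068]
tcp_rot: [3.139, -0.121, -0.001]
ft_force: [0.9, 0.5, -4.6]
grip_width: 0.0165
```

```bash
python3 -c "
from h import *
go([.555,.0787,.104],-4.4)"; python3 lidheld.py
```

```text
t=44.3 pos [0.5548 0.0788 0.1068] yaw -4.42 | w [ 0.    0.02 -0.02] | shift mm [0.2 0.  2.8] | F [ 0.9  0.5 -4.6] g 0.0165
lid in tool: plane z 0.4 tilt [-0.02 -0.14] [-0.5 -1.9] [212.8 185.9] 89.96 95277
x edges [-92.4  91.3] y min edge -107.9
t=44.3 pos [0.5549 0.0788 0.1068] yaw -4.42 | w [0.   0.02 0.  ] | F [ 0.8  1.2 -3.2] g 0.0165
```

drive_tool([
  {"tx": 0,"ty": 0,"tz": 1.5,"wx": 0,"wy": 0,"wz": 0},
  {"tx": 0,"ty": 0,"tz": 1.5,"wx": 0,"wy": 0,"wz": 0},
  {"tx": 0,"ty": 0,"tz": 0,"wx": 0,"wy": 0,"wz": 0},
  {"tx": 0,"ty": 0,"tz": 0,"wx": 0,"wy": 0,"wz": 0},
])

```text
time_s: 44.82
ee_pos: [0.5551, 0.0787, 0.104]
tcp_rot: [-3.139, 0.121, -0.0]
ft_force: [1.0, -0.3, -1.7]
grip_width: 0.0161
```

drive_tool([
  {"tx": 0,"ty": 0,"tz": 1,"wx": 0,"wy": 0,"wz": 0},
  {"tx": 0,"ty": 0,"tz": 0,"wx": 0,"wy": 0,"wz": 0},
  {"tx": 0,"ty": 0,"tz": 0,"wx": 0,"wy": 0,"wz": 0},
])

```text
time_s: 45.2
ee_pos: [0.5551, 0.0788, 0.1031]
tcp_rot: [-3.139, 0.121, -0.001]
ft_force: [0.1, 0.8, 3.3]
grip_width: 0.0159
```

drive_tool([
  {"tx": 0,"ty": 0,"tz": 0,"wx": 0,"wy": 0,"wz": 0},
  {"tx": 0,"ty": 0,"tz": 0,"wx": 0,"wy": 0,"wz": 0},
  {"tx": 0,"ty": 0,"tz": 0,"wx": 0,"wy": 0,"wz": 0},
  {"tx": 0,"ty": 0,"tz": 0,"wx": 0,"wy": 0,"wz": 0},
  {"tx": 0,"ty": 0,"tz": -10,"wx": 0,"wy": 0,"wz": 0},
  {"tx": 0,"ty": 0,"tz": -20,"wx": 0,"wy": 0,"wz": 0},
  {"tx": 0,"ty": 0,"tz": -30,"wx": 0,"wy": 0,"wz": 0},
  {"tx": 0,"ty": 0,"tz": -30,"wx": 0,"wy": 0,"wz": 0},
  {"tx": 0,"ty": 0,"tz": -15,"wx": 0,"wy": 0,"wz": 0},
  {"tx": 0,"ty": 0,"tz": 0,"wx": 0,"wy": 0,"wz": 0},
  {"tx": 0,"ty": 0,"tz": 0,"wx": 0,"wy": 0,"wz": 0},
], claw=105)

```text
time_s: 46.58
ee_pos: [0.5544, 0.0786, 0.2071]
tcp_rot: [3.139, -0.121, -0.002]
ft_force: [0.0, 0.5, -0.1]
grip_width: 0.0504
```

```bash
cat > lidon.py <<'E'
from h import *
s=env.read_state();c=cam("wrist");P=cloud(c)
k=P.reshape(-1,3);k=k[np.isfinite(k[:,0])];k=k[(np.hypot(*(k[:,:2]-[.5546,.0787]).T)<.15)&(k[:,2]>.085)&(k[:,2]<.112)]
a=np.radians(-4.4);u=np.array([[np.cos(a),np.sin(a)],[-np.sin(a),np.cos(a)]]);d=(k[:,:2]-[.5546,.0787])@u.T
m=(abs(d[:,0])<.09)&(abs(d[:,1])<.1)
pl=np.linalg.lstsq(np.c_[d[m],np.ones(m.sum())],k[m,2],rcond=None)[0]
print("lid top z %.4f; +y end %.4f, -y end %.4f; x slope deg %.2f"%(pl[2],pl[2]+.095*pl[1],pl[2]-.095*pl[1],np.degrees(pl[0])),m.sum())
r=cv2.minAreaRect((k[:,:2]*1000).astype(np.float32));print(np.round(r[0],1),np.round(r[1],1),round(r[2],2))
go()
E
python3 lidon.py
```

```text
lid top z 0.1030; +y end 0.1029, -y end 0.1031; x slope deg 0.05 42844
[554.2  79.7] [219.1 186.7] 85.71
t=46.6 pos [0.5544 0.0786 0.2069] yaw -4.41 | w [0.03 0.1  0.  ] | F [-0.2  0.  -0.3] g 0.0502
```

drive_tool([
  {"tx": 0,"ty": -40,"tz": 0,"wx": 0,"wy": 0,"wz": 0},
  {"tx": 0,"ty": -40,"tz": 20,"wx": 0,"wy": 0,"wz": 0},
  {"tx": 0,"ty": -15,"tz": 35,"wx": 0,"wy": 0,"wz": 0},
  {"tx": 0,"ty": 0,"tz": 30,"wx": 0,"wy": 0,"wz": 0},
  {"tx": 0,"ty": 0,"tz": 17,"wx": 0,"wy": 0,"wz": 0},
  {"tx": 0,"ty": 0,"tz": 0,"wx": 0,"wy": 0,"wz": 0},
  {"tx": 0,"ty": 0,"tz": 0,"wx": 0,"wy": 0,"wz": 0},
  {"tx": 0,"ty": 0,"tz": 0,"wx": 0,"wy": 0,"wz": 0},
], claw=255)

```text
time_s: 47.62
ee_pos: [0.5629, 0.1735, 0.107]
tcp_rot: [-3.139, 0.122, -0.002]
ft_force: [-0.4, -0.5, 0.5]
grip_width: -0.0
```

drive_tool([
  {"tx": 0,"ty": 0,"tz": 3,"wx": 0,"wy": 0,"wz": 0},
  {"tx": 0,"ty": 0,"tz": 3,"wx": 0,"wy": 0,"wz": 0},
  {"tx": 0,"ty": 0,"tz": 3,"wx": 0,"wy": 0,"wz": 0},
  {"tx": 0,"ty": 0,"tz": 0,"wx": 0,"wy": 0,"wz": 0},
  {"tx": 0,"ty": 0,"tz": 0,"wx": 0,"wy": 0,"wz": 0},
])

```text
time_s: 48.25
ee_pos: [0.5622, 0.1734, 0.0968]
tcp_rot: [3.139, -0.121, -0.001]
ft_force: [-0.7, 0.4, 0.0]
grip_width: 0.0002
```

drive_tool([
  {"tx": 0,"ty": 0,"tz": 1.5,"wx": 0,"wy": 0,"wz": 0},
  {"tx": 0,"ty": 0,"tz": 1.5,"wx": 0,"wy": 0,"wz": 0},
  {"tx": 0,"ty": 0,"tz": 0,"wx": 0,"wy": 0,"wz": 0},
  {"tx": 0,"ty": 0,"tz": 0,"wx": 0,"wy": 0,"wz": 0},
])

```text
time_s: 48.75
ee_pos: [0.5622, 0.1734, 0.0939]
tcp_rot: [3.139, -0.121, -0.0]
ft_force: [0.4, -0.0, 0.3]
grip_width: -0.0
```

drive_tool([
  {"tx": 0,"ty": 0,"tz": 1.5,"wx": 0,"wy": 0,"wz": 0},
  {"tx": 0,"ty": 0,"tz": 1.5,"wx": 0,"wy": 0,"wz": 0},
  {"tx": 0,"ty": 0,"tz": 0,"wx": 0,"wy": 0,"wz": 0},
  {"tx": 0,"ty": 0,"tz": 0,"wx": 0,"wy": 0,"wz": 0},
])

```text
time_s: 49.25
ee_pos: [0.5624, 0.1735, 0.0917]
tcp_rot: [-3.139, 0.121, -0.001]
ft_force: [-2.1, -1.2, 9.2]
grip_width: 0.0
```

drive_tool([
  {"tx": 0,"ty": 0,"tz": 1.5,"wx": 0,"wy": 0,"wz": 0},
  {"tx": 0,"ty": 0,"tz": 0,"wx": 0,"wy": 0,"wz": 0},
  {"tx": 0,"ty": 0,"tz": 0,"wx": 0,"wy": 0,"wz": 0},
])

```text
time_s: 49.62
ee_pos: [0.5624, 0.1735, 0.0915]
tcp_rot: [-3.139, 0.121, -0.002]
ft_force: [-6.1, -2.5, 23.4]
grip_width: -0.0001
```

drive_tool([
  {"tx": 0,"ty": 0,"tz": 1.5,"wx": 0,"wy": 0,"wz": 0},
  {"tx": 0,"ty": 0,"tz": 0,"wx": 0,"wy": 0,"wz": 0},
  {"tx": 0,"ty": 0,"tz": 0,"wx": 0,"wy": 0,"wz": 0},
])

```text
time_s: 50.0
ee_pos: [0.5625, 0.1735, 0.0913]
tcp_rot: [-3.139, 0.121, -0.003]
ft_force: [-9.4, -3.2, 39.5]
grip_width: 0.0003
```

drive_tool([
  {"tx": 0,"ty": 0,"tz": -6,"wx": 0,"wy": 0,"wz": 0},
  {"tx": 0,"ty": 0,"tz": -30,"wx": 0,"wy": 0,"wz": 0},
  {"tx": 0,"ty": 0,"tz": -40,"wx": 0,"wy": 0,"wz": 0},
  {"tx": 0,"ty": 40,"tz": -30,"wx": 0,"wy": 0,"wz": 0},
  {"tx": 0,"ty": 20,"tz": 0,"wx": 0,"wy": 0,"wz": 0},
  {"tx": 0,"ty": 0,"tz": 0,"wx": 0,"wy": 0,"wz": 0},
  {"tx": 0,"ty": 0,"tz": 0,"wx": 0,"wy": 0,"wz": 0},
  {"tx": 0,"ty": 0,"tz": 0,"wx": 0,"wy": 0,"wz": 0},
])

```text
time_s: 51.0
ee_pos: [0.5574, 0.1149, 0.1931]
tcp_rot: [-3.139, 0.118, 0.002]
ft_force: [-1.0, -1.0, -0.8]
grip_width: -0.0
```

```bash
python3 lidon.py; python3 -c "
from h import *
save(cam('wrist'),'w14.png',f=1.4)"
```

```text
lid top z 0.0984; +y end 0.0944, -y end 0.1023; x slope deg 0.04 33737
[554.   80.7] [219.1 186.4] 85.48
t=51.0 pos [0.5574 0.1148 0.1932] yaw -4.33 | w [-0.01  0.07 -0.  ] | F [ 0.5  0.3 -0.3] g 0.0002
```

View pics/w14.png

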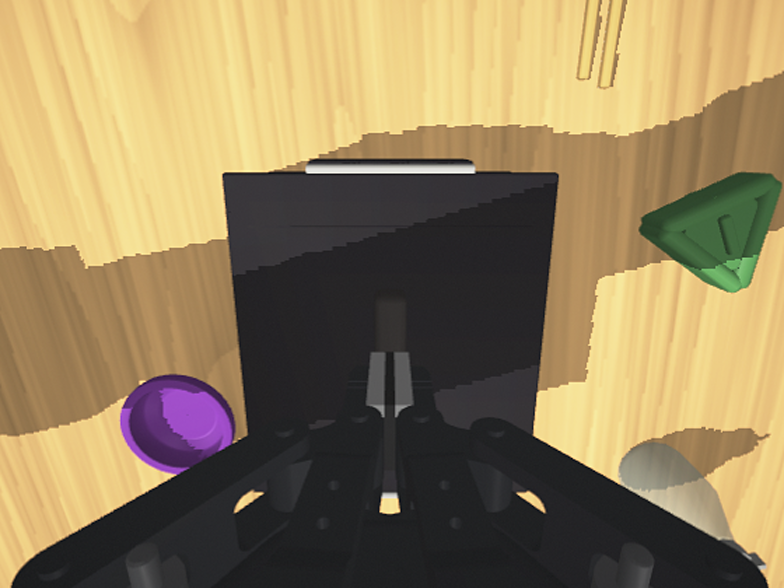

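The +y clip has snapped (that end at 0.0944, against 0.095 home). Next, the -y end.

drive_tool([
  {"tx": 0,"ty": 30,"tz": 0,"wx": 0,"wy": 0,"wz": 0},
  {"tx": 0,"ty": 45,"tz": 0,"wx": 0,"wy": 0,"wz": 0},
  {"tx": 0,"ty": 40,"tz": 0,"wx": 0,"wy": 0,"wz": 0},
  {"tx": 0,"ty": 15,"tz": 20,"wx": 0,"wy": 0,"wz": 0},
  {"tx": 0,"ty": 0,"tz": 35,"wx": 0,"wy": 0,"wz": 0},
  {"tx": 0,"ty": 0,"tz": 28,"wx": 0,"wy": 0,"wz": 0},
  {"tx": 0,"ty": 0,"tz": 5,"wx": 0,"wy": 0,"wz": 0},
  {"tx": 0,"ty": 0,"tz": 0,"wx": 0,"wy": 0,"wz": 0},
  {"tx": 0,"ty": 0,"tz": 0,"wx": 0,"wy": 0,"wz": 0},
])

```text
time_s: 52.22
ee_pos: [0.5483, -0.0157, 0.107]
tcp_rot: [-3.139, 0.121, -0.002]
ft_force: [-0.5, 0.9, -0.0]
grip_width: 0.0002
```

drive_tool([
  {"tx": 0,"ty": 0,"tz": 2,"wx": 0,"wy": 0,"wz": 0},
  {"tx": 0,"ty": 0,"tz": 2,"wx": 0,"wy": 0,"wz": 0},
  {"tx": 0,"ty": 0,"tz": 2,"wx": 0,"wy": 0,"wz": 0},
  {"tx": 0,"ty": 0,"tz": 0,"wx": 0,"wy": 0,"wz": 0},
  {"tx": 0,"ty": 0,"tz": 0,"wx": 0,"wy": 0,"wz": 0},
])

```text
time_s: 52.85
ee_pos: [0.5476, -0.016, 0.0999]
tcp_rot: [3.139, -0.121, -0.0]
ft_force: [0.3, 0.3, -0.8]
grip_width: -0.0
```

drive_tool([
  {"tx": 0,"ty": 0,"tz": 1.5,"wx": 0,"wy": 0,"wz": 0},
  {"tx": 0,"ty": 0,"tz": 1.5,"wx": 0,"wy": 0,"wz": 0},
  {"tx": 0,"ty": 0,"tz": 1.5,"wx": 0,"wy": 0,"wz": 0},
  {"tx": 0,"ty": 0,"tz": 1.5,"wx": 0,"wy": 0,"wz": 0},
  {"tx": 0,"ty": 0,"tz": 0,"wx": 0,"wy": 0,"wz": 0},
  {"tx": 0,"ty": 0,"tz": 0,"wx": 0,"wy": 0,"wz": 0},
])

```text
time_s: 53.6
ee_pos: [0.5476, -0.0158, 0.0938]
tcp_rot: [-3.139, 0.121, 0.0]
ft_force: [0.1, -0.3, -0.9]
grip_width: 0.0
```

drive_tool([
  {"tx": 0,"ty": 0,"tz": 1.5,"wx": 0,"wy": 0,"wz": 0},
  {"tx": 0,"ty": 0,"tz": 1.5,"wx": 0,"wy": 0,"wz": 0},
  {"tx": 0,"ty": 0,"tz": 0,"wx": 0,"wy": 0,"wz": 0},
  {"tx": 0,"ty": 0,"tz": 0,"wx": 0,"wy": 0,"wz": 0},
])

```text
time_s: 54.1
ee_pos: [0.5477, -0.0159, 0.0914]
tcp_rot: [3.139, -0.121, 0.001]
ft_force: [-0.6, 0.2, 5.1]
grip_width: 0.0
```

drive_tool([
  {"tx": 0,"ty": 0,"tz": 1,"wx": 0,"wy": 0,"wz": 0},
  {"tx": 0,"ty": 0,"tz": 0,"wx": 0,"wy": 0,"wz": 0},
  {"tx": 0,"ty": 0,"tz": 0,"wx": 0,"wy": 0,"wz": 0},
])

```text
time_s: 54.48
ee_pos: [0.5477, -0.0159, 0.0912]
tcp_rot: [3.139, -0.121, 0.001]
ft_force: [-4.3, 0.2, 18.3]
grip_width: -0.0002
```

drive_tool([
  {"tx": 0,"ty": 0,"tz": 1,"wx": 0,"wy": 0,"wz": 0},
  {"tx": 0,"ty": 0,"tz": 0,"wx": 0,"wy": 0,"wz": 0},
  {"tx": 0,"ty": 0,"tz": 0,"wx": 0,"wy": 0,"wz": 0},
])

```text
time_s: 54.85
ee_pos: [0.5477, -0.0159, 0.0912]
tcp_rot: [3.139, -0.121, 0.002]
ft_force: [-7.3, -0.4, 31.4]
grip_width: -0.0002
```

drive_tool([
  {"tx": 0,"ty": 0,"tz": -6,"wx": 0,"wy": 0,"wz": 0},
  {"tx": 0,"ty": 0,"tz": -30,"wx": 0,"wy": 0,"wz": 0},
  {"tx": 0,"ty": 0,"tz": -40,"wx": 0,"wy": 0,"wz": 0},
  {"tx": 0,"ty": -30,"tz": -30,"wx": 0,"wy": 0,"wz": 0},
  {"tx": 0,"ty": -45,"tz": -10,"wx": 0,"wy": 0,"wz": 0},
  {"tx": 0,"ty": -45,"tz": 0,"wx": 0,"wy": 0,"wz": 0},
  {"tx": 0,"ty": -15,"tz": 0,"wx": 0,"wy": 0,"wz": 0},
  {"tx": 0,"ty": 0,"tz": 0,"wx": 0,"wy": 0,"wz": 0},
  {"tx": 0,"ty": 0,"tz": 0,"wx": 0,"wy": 0,"wz": 0},
  {"tx": 0,"ty": 0,"tz": 0,"wx": 0,"wy": 0,"wz": 0},
])

```text
time_s: 56.1
ee_pos: [0.558, 0.117, 0.2048]
tcp_rot: [3.138, -0.124, -0.001]
ft_force: [0.7, -0.7, 0.5]
grip_width: 0.0002
```

```bash
python3 lidon.py; python3 - <<'E'
from h import *
for n in("scene","side"):
    P=np.load(f"/tmp/{n}.npz")["P"];c=cam(n);
    if n=="scene": save(c,"fin.png",f=1.4)
    Q=cloud(c);X=np.load(f"/tmp/{n}.npz")["im"]
    # bystander shift: same-pixel check
    for t in("cruet","mold","chopstick0","chopstick1"):
        for d in env.place_of(n,t)[:1]: print(n,t,np.round(d["position"]),round(d["score"],2))
E
```

```text
lid top z 0.0942; +y end 0.0942, -y end 0.0943; x slope deg 0.03 30974
[554.2  80.2] [218.7 186.5] 85.79
t=56.1 pos [0.5581 0.1172 0.2049] yaw -4.53 | w [0.03 0.01 0.  ] | F [ 0.5 -0.4  1.4] g -0.0004
scene cruet [183. 255.] 0.71
scene mold [242. 315.] 0.85
scene chopstick0 [337. 348.] 0.97
scene chopstick1 [337. 348.] 0.97
side cruet [220. 158.] 0.92
side mold [174. 208.] 0.57
side chopstick0 [155. 279.] 0.74
side chopstick1 [155. 279.] 0.74
```

View pics/fin.png

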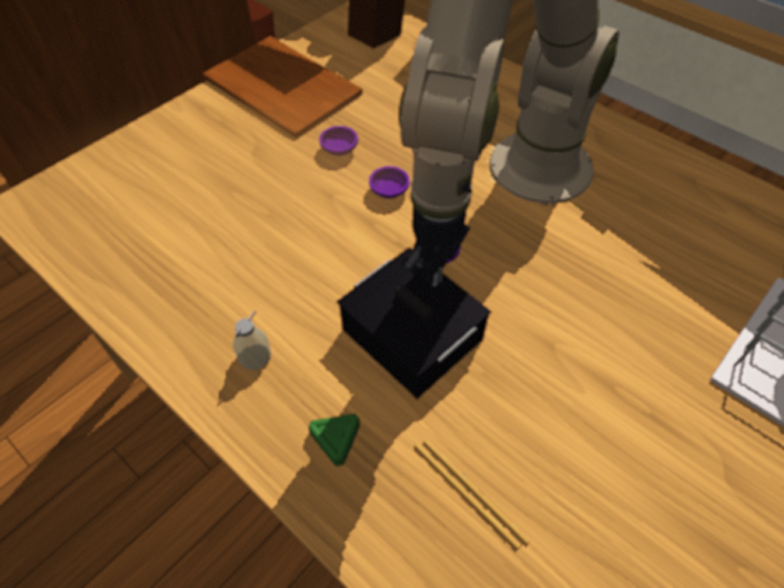

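The lid is home at both ends (0.0942 and 0.0943, against 0.095 less the ~1 mm bias), the gripper is clear, and the bystanders are where they were. Handing in.

```bash
python3 -c "
from plant import env
print(env.hand_in())"
```

```text
the job is handed in; nothing more can be done
None
```

I stacked the three wooden covers that were there (120, 92 and 78 mm) hollow up in the box, with the largest on the floor. I then set the lid on, pressed both ends home, and handed in at about 56 s.

**Checks that passed**
- **Stack:** before closing, each cover stood level and concentric at its nested height, rims within about 1 mm of expected.
- **Lid:** its top is level, at 94.2 mm (+y end) and 94.3 mm (-y end) against the 95 mm expected. The cameras read about 1 mm low throughout. Each end dropped about 8 mm from its resting height, so both clips snapped.
- **Surroundings:** in the last scene picture the cruet, mold, chopsticks and two of the purple look-alikes were where they started. The third purple one was hidden behind the gripper in that picture.

**What went wrong or disagreed**
- **Fingertips:** they sat about 3 to 8 mm behind the reported tool point, not 22 mm ahead as stated. The first grasp of cover120 closed above the rim and touched nothing, so I measured the fingertips and went deeper.
- **Box:** it slid about 3 mm in -y while I was stacking, so the stack stands about 8 mm off the box's middle.
- **Lid:** it was knocked about 2 cm aside early on, so I measured it again before picking it up.
- **Pressing:** force reached about 39 N on the +y end and 31 N on the -y end. It built up after the clips had snapped and the lid was bottomed, applied with the fingertips only.

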